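Park the mixing ball and load the culture flask

ROBOT

A 7-joint arm with a two-finger parallel gripper is mounted at the origin on a cart in front of the work surface, level with it; the furniture and walls round the work are solid. World frame = base frame: x ahead of the robot, y to its left, z up, the work surface at z = 0. Lengths are in m, angles in rad, forces in N, time in s.
With the tool pointing down it reaches from about 0.425 to 1.025 m from the base axis. Payload 9.4 kg.
Tool frame: the origin (TCP) lies midway between the tips of the shut fingers; the grasp point (between the pads) lies bot.hold_point_z behind it (bot.hold_point_z is the distance from the TCP to the grasp point, in m); x points along the fingers, y is the direction in which the jaws open and shut, and the axes are right-handed (so a half turn about x gives the same grasp; the last joint's range is limited). The gripper opens to 93 mm and grips with 3 to 60 N. Pads are 15 mm wide; open, the fingers measure 128 mm over their backs; the gripper's body (75 mm by 188 mm) begins 65 mm behind the grasp point.
Start: joints at [-1.403, 0.599, -0.003, 1.599, 0.002, 0.943, -0.08], TCP at [0.176, 0.703, 0.188] pointing down, gripper open.
Joint ranges: [-2.57, 2.57], [-0.35, 1.97], [-1.29, 1.29], [0.11, 2.56], [-1.05, 4.19], [0.11, 1.86], [-2.63, 2.63]. Speed limits (rad/s): [2.22, 2.22, 3.01, 3.01, 3.14, 3.14, 3.14].

INTERFACE

Orientations are given as a unit quaternion [w, x, y, z].
In Python, from workcell import bot, cams gives the robot as it stands.
- The arm moves only by the tool jog_arm, never from a script. Its argument "series" is a list of rows, each a list of 7 numbers: the shift along the tool's x, y, z in cm, then the turn, a rotation vector about the tool's x, y, z in rad, then the opening in per cent of the stroke, from 0 (shut) to 100 (fully open). A call has 1 to 12 rows; each row shifts and turns the commanded pose from where the row before left it, along the tool's axes as they then stand; what a row does not reach is not made up. A row lasts 1/10 s, in which the tool goes at most 50 mm and 8.59 degrees, less where a joint would pass 70% of its speed; a pose out of reach is approached as far as the arm can. A call with a gripper value outside its range is refused whole. The fingers move at their own pace and stop on an object; "newtons" is the grip in N (left out, the last holds). Time passes only in rows, so rows that do not move let the fingers close. It gives the time, the measured TCP pose, the force and the opening at its end, in the units of the state.
- bot.observe(): the state, without advancing time (a new reading comes with each control period).
- cams.snapshot(name): name is "scene" or "side" or "wrist"; returns the picture (420x560x3 uint8, blue, green, red); there is no depth.
- cams.camera_params(name): a dict with "mtx" (3x3 intrinsics, pixels), "k1" (the pictures are not rectified: a ray, as slopes to the right and down, at radius r is drawn at 1 + k1 r^2 times it, then the intrinsics apply), "xyz" and "rotation" of the camera in the world; the wrist camera has in their place "hand_eye" (4x4, takes a point from camera to tool coordinates, whose origin is the TCP and whose axes are the tool frame's). Camera axes: x right, y down, z forward; pixel columns grow to the right and rows downward; lengths in m; the calibration is good to about 2 mm. A picture is of the moment at which its call begins: read the wrist's pose just before it. camera_params takes no time and is no camera call.
- bot.sign_off(): hands the job in, once; it reports no verdict.
Trained networks look in the newest picture that a camera, given by its name, has taken for a name from the list of things; names that differ only in an ending like _2 or _b are one class to them, and where a whole thing is asked for, a point or a joint stands for the part that bears it (a point fixed in the world has none). Each returns a list of dicts, best first, with "p" (0 to 1); they miss things now and then, are a little off and sometimes report something else, mostly with a low value. They report only what shows in the picture. A call takes as long as a camera call. They do not tell look-alikes from the thing itself.
- cams.recognise(label, camera): "extent" ([left, top, width, height] in pixels, round what is visible of it).
The state is a dict: "time_s": time; "joint_positions": joint angles; "qvel": joint speeds; "effort": joint torques, N m; "position": TCP position; "orientation": TCP orientation; "ft_force": force on the tool from outside, world axes, zero at the start; "moment": the same for the moment, N m; "finger_gap": finger opening in m.
Only numpy, scipy, OpenCV 4.12 (cv2) and the standard library are available. Lean on these libraries where they do the work, as an engineer would, in place of code of your own. Each camera call takes 0.05 s, during which the arm holds its last target.

TASK

Lift the culture flask and tip it cap end down to about 45 degrees (never steeper than 60), holding it there for two seconds so that the orange ball inside rolls over the low rib to the cap end. Bring it back level with the ball still at the cap end, then slide it base end first under the yellow hold-down bar of the flask station until it is fully home against the back stop, lying flat, and let go. Do not disturb the glass beaker or the black-capped vial.

Things in the scene. Friction and masses are not known exactly. Their poses are not given: they have to be found in the camera images.
- flask_centre (a point): Centre of the body of a clear flat culture flask lying on its broad side, 16 mm above its underside. Body 96 long (x), 54 wide (y), 32 mm high (z), about 110 g. x points from the blue screw cap to the flat base end, z up. Neck and cap (27 mm diameter) reach 75 mm from the centre towards -x. Pinch it across its 54 mm width, on the cap-side half, so that the base end stays free.
- flask_rib (a point): Middle of a 1.5 mm high, frosted rib across the flask's inner floor, 18 mm from flask_centre towards the cap; same axes. It parts a long base chamber from a short cap-end chamber. The ball rolls over it once the flask is tipped by 35 degrees (at less if tipped fast), and does not roll back over it while the flask is level.
- ball_center (a point): Centre of the loose orange mixing ball, 18 mm diameter, sealed inside the flask; it starts in the base chamber. It is at the cap end when it lies between the rib and the cap-end wall: 26 to 37 mm from flask_centre towards the cap.
- station_home (a point): Where flask_centre lies when the flask is fully home in the fixed flask station, 28 mm above the worktop. x points level into the slot, the way the flask is pushed, z up. The station is an aluminium plate, top 12 mm above the worktop, from -115 to +75 mm along x and 116 mm wide, with a grey back stop whose rubber face is at x = +48 mm.
- station_bar (a point): Middle of the yellow hold-down bar's underside, 31 mm from station_home along x, 48 mm above the worktop (4 mm above a flask on the plate); same axes. The bar is 14 mm deep along x; its screws' tops are 63 mm above the worktop. Grey guides under its ends are 60 mm apart (3 mm free on each side of the flask), straight from -13 to +17 mm along x, with splayed lead-ins from -25 mm.
- beaker_centre (a point): Small empty glass beaker standing on the worktop, 56 mm wide, 68 mm high; the point is at its centre, half-way up. Leave it alone.
- vial_centre (a point): Clear vial with a black cap standing on the worktop, 23 mm diameter, 47 mm high; the point is at its centre, half-way up. Leave it alone.
Things that resemble listed ones, but are neither listed nor needed, are in the scene too. Of the things that look like the part that bears flask_centre, the smaller one is meant.

How it is judged:
On the way, in this order (a step that is already met when the one before it is completed fails the run):
1. the flask is held tipped cap end down between 35 and 55 degrees, for a second, with the ball at its cap end (angle between flask_centre's own x axis and vertical between 0.611 and 0.96 rad and x of ball_center in the frame of flask_centre below -0.019 m), for 1 s.
2. the flask is level again (within 6 degrees), in front of the bar, with the ball still at the cap end (angle between flask_centre's own z axis and vertical below 0.105 rad and x of flask_centre in the frame of station_home below -0.026 m and x of ball_center in the frame of flask_centre below -0.019 m), for 0.2 s.
At the end, for the whole second after the job is handed in: The flask lies flat on the station plate under the yellow bar, base end against the back stop (within 5 mm along the slot, 7 mm overall, 6 degrees), released, with the ball still in its cap-end chamber (horizontal distance between flask_centre and station_home below 0.007 m and z of flask_centre in the frame of station_home between -0.003 and 0.003 m and angle between the x axis of flask_centre and the x axis of station_home, either way round below 0.1 rad and angle between flask_centre's own z axis and vertical below 0.05 rad and x of flask_centre in the frame of station_home above -0.005 m and x of ball_center in the frame of flask_centre below -0.019 m); the robot touches nothing.
It fails at once if the flask is tipped steeper than 65 degrees, either way or onto its side (angle between flask_centre's own z axis and vertical above 1.135 rad).
It fails at once if the beaker is moved by more than 20 mm or tipped (distance of beaker_centre from where it was at the start of the episode above 0.02 m or angle between beaker_centre's own z axis and vertical above 0.5 rad).
It fails at once if the vial is moved by more than 20 mm or tipped (distance of vial_centre from where it was at the start of the episode above 0.02 m or angle between vial_centre's own z axis and vertical above 0.5 rad).
It also fails if it takes over 56 s, if anything falls off the work surface, if the arm or the gripper's body presses on something with over 40 N, if the wrist force passes 120 N, or if a joint passes its speed limit or range.

## Working session

There is one attempt and no reset: what is moved stays moved. The work goes in short steps, Python scripts to look and compute and a tool call to move; the robot and the scene stay as the last step left them, time stands still between calls to the robot, and variables do not carry over. Pictures are saved under pics/ and viewed, and the job is handed in when it is done.

Besides the shell and the picture viewer there is one more tool, called as name([rows], argument=value, ...), one row to a line, values as JSON. jog_arm: Moves the arm, as the interface text tells. Its arguments: {"type":"object","properties":{"series":{"type":"array"},"newtons":{"type":"number"}},"required":["series"]}

```bash
mkdir -p pics; ls
python3 - <<'E'
from workcell import bot,cams
import cv2
s=bot.observe();print(s, bot.hold_point_z)
for c in ['scene','side','wrist']:
    im=cams.snapshot(c);cv2.imwrite(f'pics/{c}0.png',im);print(c,cams.camera_params(c))
    for l in ['flask_centre','flask_rib','ball_center','station_home','station_bar','beaker_centre','vial_centre']:
        if c!='x':
            try: print(l,[(d['extent'],round(d['p'],2)) for d in cams.recognise(l,c)][:4])
            except Exception as e: print(l,e)
print(bot.observe()['time_s'])
E
```

```text
pics
{'time_s': 0.0, 'joint_positions': array([-1.40267976,  0.6001201 , -0.00256167,  1.6001001 ,  0.00180966,
        0.94289026, -0.07979338]), 'qvel': array([ 0.00045423,  0.00184982, -0.00093923,  0.00062661, -0.00022354,
        0.00098983,  0.00035305]), 'effort': array([-3.13199111e-03, -7.65079093e+01,  1.49607126e+00, -2.52353293e+01,
       -5.24957373e-02,  1.68232602e-02,  1.48065951e-04]), 'position': array([0.17561072, 0.70287762, 0.187274  ]), 'orientation': array([ 0.70180225,  0.08577396,  0.70183642, -0.08684511]), 'ft_force': array([0.72499501, 0.02481957, 0.40520069]), 'moment': array([-0.04720361,  0.00742574,  0.02763889]), 'finger_gap': 0.09314570648557845} 0.0188
scene {'mtx': array([[450.2099462 ,   0.        , 277.10501279],
       [  0.        , 450.2099462 , 205.7209784 ],
       [  0.        ,   0.        ,   1.        ]]), 'k1': -0.031489750908013134, 'xyz': array([-0.12116878, -0.76738882,  0.54990531]), 'rotation': array([-0.48485398,  0.78372166, -0.3239686 ,  0.21387222])}
flask_centre [([178.5, 205.9, 73.3, 39.8], 0.7)]
flask_rib [([179.9, 206.9, 7
[... 973 characters left out ...]
.3, 22.9, 34.4], 0.84)]
vial_centre []
wrist {'mtx': array([[366.79675899,   0.        , 280.14714114],
       [  0.        , 366.79675899, 204.95053282],
       [  0.        ,   0.        ,   1.        ]]), 'k1': -0.09720120829832923, 'hand_eye': array([[-9.31520105e-04, -2.76185258e-01,  9.61103967e-01,
        -1.96925374e-01],
       [ 9.99999550e-01, -4.29001172e-04,  8.45939581e-04,
         7.64084490e-05],
       [ 1.78678686e-04,  9.61104323e-01,  2.76185534e-01,
        -7.67641724e-02],
       [ 0.00000000e+00,  0.00000000e+00,  0.00000000e+00,
         1.00000000e+00]])}
flask_centre []
flask_rib []
ball_center []
station_home []
station_bar []
beaker_centre []
vial_centre []
1.2
```

View pics/scene0.png

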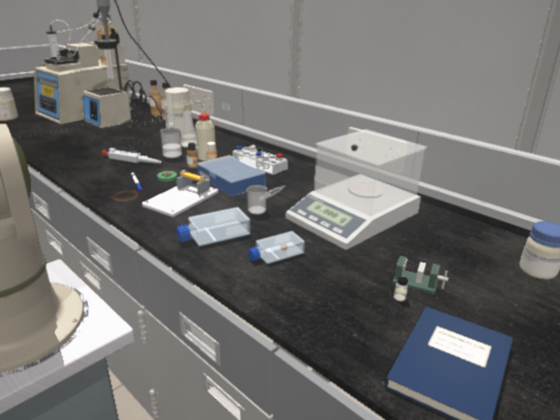

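View pics/side0.png

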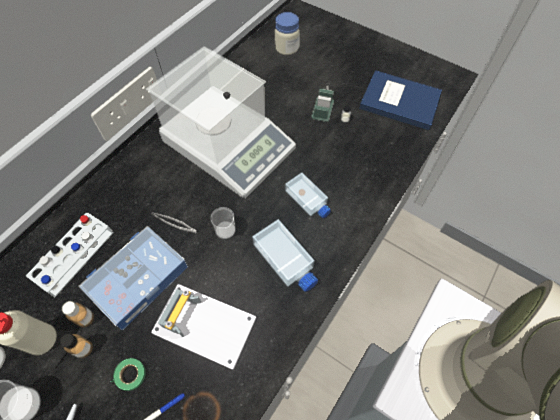

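View pics/wrist0.png

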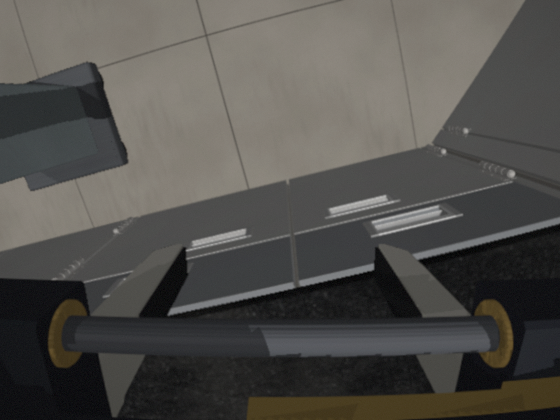

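Run:
```python
import cv2
im=cv2.imread('pics/side0.png')[140:380,130:430];cv2.imwrite('pics/side0c.png',cv2.resize(im,None,fx=2.5,fy=2.5,interpolation=2))
im=cv2.imread('pics/scene0.png')[150:310,120:420];cv2.imwrite('pics/scene0c.png',cv2.resize(im,None,fx=2.6,fy=2.6,interpolation=2))
```

```text
(no output)
```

View pics/side0c.png

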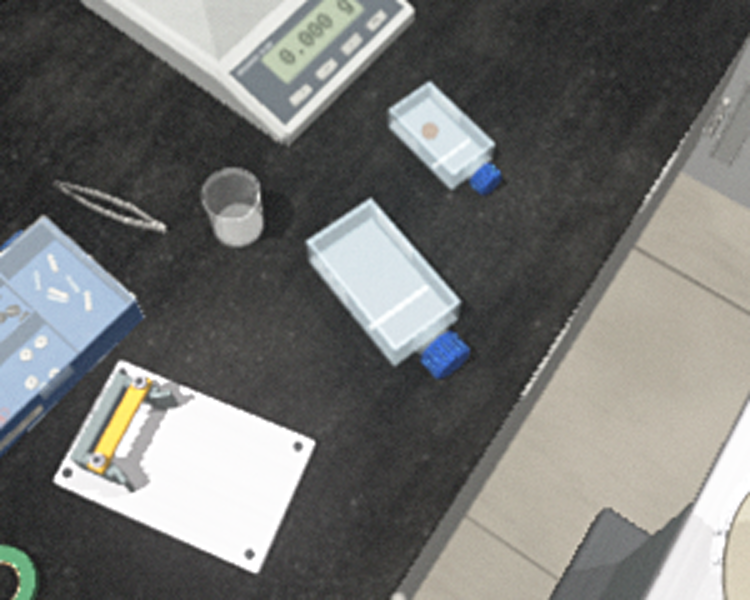

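View pics/scene0c.png

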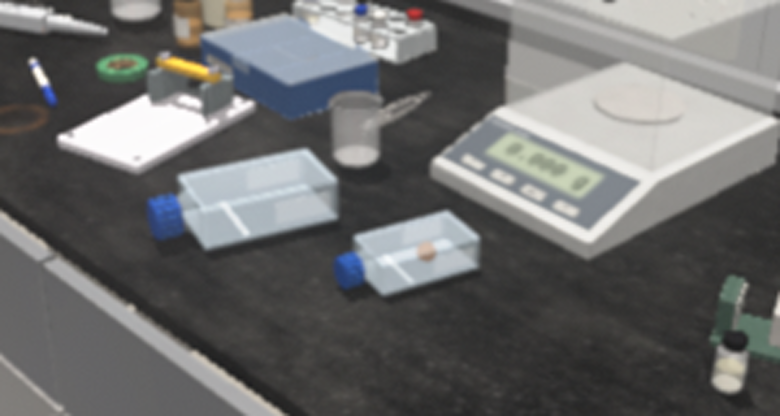

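```bash
cat > h.py <<'E'
import numpy as np,cv2
from scipy.spatial.transform import Rotation as R
from scipy.optimize import least_squares
from workcell import bot,cams
def q2R(q): q=np.asarray(q);return R.from_quat([q[1],q[2],q[3],q[0]]).as_matrix()
def campose(n,state=None):
    p=cams.camera_params(n)
    if 'xyz' in p: return p,np.array(p['xyz']),q2R(p['rotation'])
    H=p['hand_eye'];T=q2R(state['orientation'])
    return p,np.array(state['position'])+T@H[:3,3],T@H[:3,:3]
def proj(n,P,state=None):
    p,c,Rm=campose(n,state)
    q=(np.atleast_2d(P)-c)@Rm
    s=q[:,:2]/q[:,2:]
    s=s*(1+p['k1']*(s**2).sum(1,keepdims=True))
    return s@p['mtx'][:2,:2].T+p['mtx'][:2,2]
def ray(n,uv,state=None):
    p,c,Rm=campose(n,state)
    d=(np.asarray(uv,float)-p['mtx'][:2,2])/p['mtx'][0,0]
    s=d.copy()
    for _ in range(20): s=d/(1+p['k1']*(s@s))
    return c,Rm@np.array([s[0],s[1],1])
def onz(n,uv,z,state=None):
    c,d=ray(n,uv,state);return c+d*(z-c[2])/d[2]
E
python3 - <<'E'
import cv2
def crop(n,x,y,w,h,f,o):
    im=cv2.imread(f'pics/{n}0.png')[y:y+h,x:x+w];cv2.imwrite(o,cv2.resize(im,None,fx=f,fy=f,interpolation=2))
crop('side',276,164,64,60,10,'pics/f_side.png')
crop('scene',240,225,72,45,10,'pics/f_scene.png')
crop('side',145,278,120,94,6,'pics/s_side.png')
crop('scene',138,160,90,60,8,'pics/s_scene.png')
E
```

```text
(no output)
```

View pics/f_side.png

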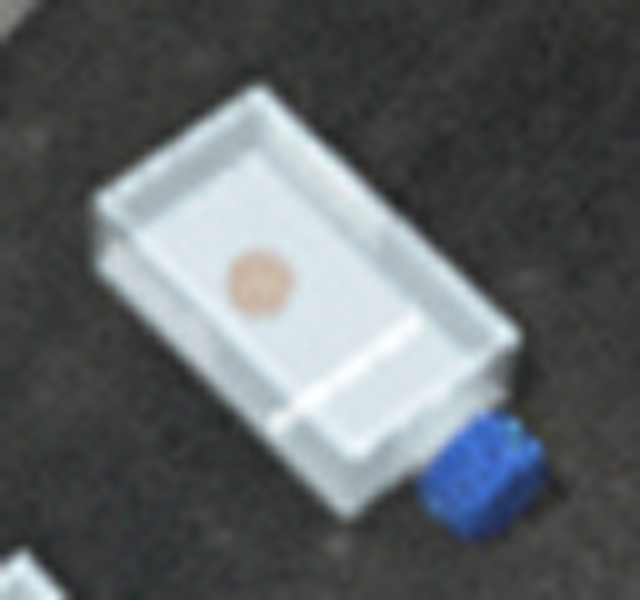

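View pics/f_scene.png

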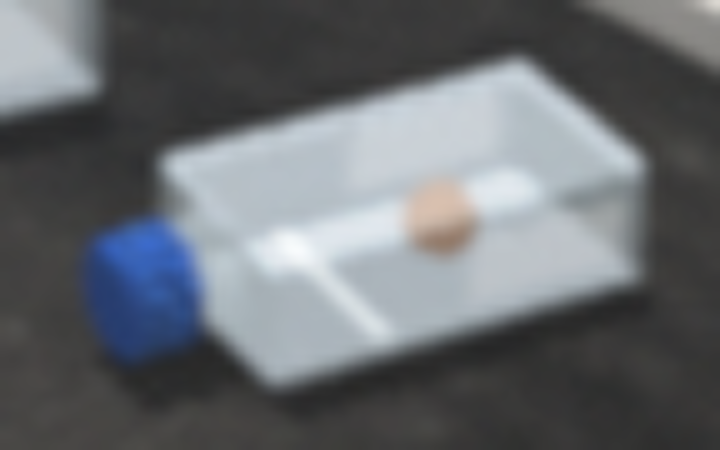

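View pics/s_side.png

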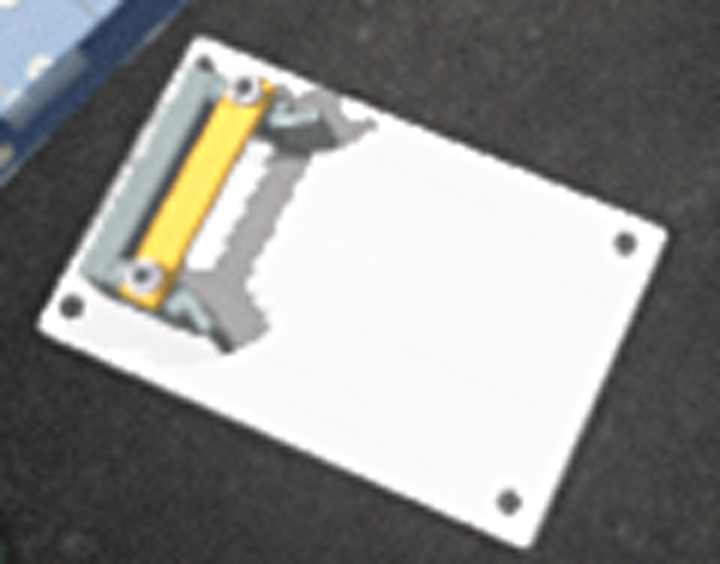

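View pics/s_scene.png

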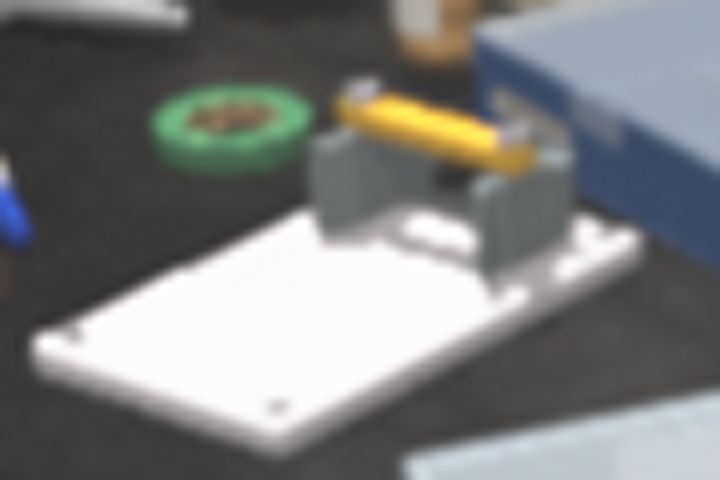

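```bash
cat > fit.py <<'E'
from h import *
def fit(obs,z0,x0):
    # obs: (cam, local xyz(m), px)
    def pts(p,L): c,s=np.cos(p[2]),np.sin(p[2]);return np.array([p[0]+c*L[0]-s*L[1],p[1]+s*L[0]+c*L[1],z0+L[2]])
    f=lambda p:np.concatenate([proj(n,pts(p,L))[0]-u for n,L,u in obs])
    r=least_squares(f,x0,loss='soft_l1');print(np.round(r.fun if 0 else f(r.x).reshape(-1,2),1).tolist());return r.x
E
python3 - <<'E'
from fit import *
S=lambda u,v:np.array([u/10+276-.45,v/10+164-.45]);C=lambda u,v:np.array([u/10+240-.45,v/10+225-.45])
for n,u in (('side',S(300,300)),('scene',C(400,250))): print(onz(n,u,.016))
a,b,h=.048,.027,.016
# side: cap at lower right => -x there ; determine y by chirality via fit both
for sg in (1,-1):
  O=[('side',(a,-sg*b,h),S(258,88)),('side',(a,sg*b,h),S(98,195)),('side',(-a,sg*b,h),S(350,455)),('side',(-a,-sg*b,h),S(518,335)),
   ('side',(a,sg*b,-h),S(98,265)),('side',(-a,sg*b,-h),S(350,518)),
   ('scene',(a,sg*b,h),C(520,60)),('scene',(a,-sg*b,h),C(645,165)),('scene',(-a,sg*b,h),C(165,160)),('scene',(a,-sg*b,-h),C(640,285)),('scene',(-a,-sg*b,-h),C(275,385))]
  c=onz('side',S(300,300),.016)
  for yaw in (0,1.5,3,-1.5):
    p=fit(O,.016,[c[0],c[1],yaw]);print(sg,p)
  for k in ('side','scene'):
    print(k,fit([o for o in O if o[0]==k],.016,p))
S=lambda u,v:np.array([u/6+145-.42,v/6+278-.42]);C=lambda u,v:np.array([u/8+138-.44,v/8+160-.44])
z=.012
O=[('side',(.075,-.058,0),S(198,38)),('side',(.075,.058,0),S(38,325)),('side',(-.115,.058,0),S(530,548)),('side',(-.115,-.058,0),S(667,230)),
('scene',(-.115,.058,0),C(35,345)),('scene',(-.115,-.058,0),C(280,440)),('scene',(.075,-.058,0),C(642,235))]
c=onz('side',S(350,280),.012)
for yaw in (0,1.5,3,-1.5):
    p=fit(O,z,[c[0],c[1],yaw]);print('station',p)
for k in ('side','scene'): print(k,fit([o for o in O if o[0]==k],z,p))
print('screws',onz('side',S(246,88),.063),onz('side',S(143,275),.063))
for n,u in(('beaker',(222,223)),):print(n,onz('side',u,.034),onz('scene',(257,200),.034))
print('vial',onz('side',(346,115),.024),onz('scene',(401,289),.024))
B=lambda u,v:(u/2.5+130,v/2.5+140)
print('bigflask top',[onz('side',B(*q),z) .round(3).tolist() for q,z in(((372,202),.045),((308,243),.045),((460,300),.045),((393,362),0))])
E
```

```text
[ 0.51880106 -0.16366896  0.016     ]
[ 0.51245109 -0.17191513  0.016     ]
[[-0.2, -0.8], [-0.6, -0.1], [0.2, -0.3], [-0.0, -0.6], [-0.7, -0.1], [-0.6, -0.0], [-0.1, 0.6], [-0.1, 0.4], [-0.8, 0.3], [-0.3, 0.4], [-0.5, 1.4]]
1 [ 0.51959538 -0.16464709 -0.27419804]
[[-0.2, -0.8], [-0.6, -0.1], [0.2, -0.3], [-0.0, -0.6], [-0.7, -0.1], [-0.6, -0.0], [-0.1, 0.6], [-0.1, 0.4], [-0.8, 0.3], [-0.3, 0.4], [-0.5, 1.4]]
1 [ 0.51959538 -0.16464709 -0.27419805]Traceback (most recent call last):
  File "<stdin>", line 12, in <module>
  File "fit.py", line 6, in fit
    r=least_squares(f,x0,loss='soft_l1');print(np.round(r.fun if 0 else f(r.x).reshape(-1,2),1).tolist());return r.x
    return func(*args, **kwargs)
    result = trf(vector_fun.fun, vector_fun.jac, x0, f0, J0, lb, ub, ftol, xtol,
                 gtol, max_nfev, x_scale, loss_function, tr_solver,
                 tr_options.copy(), verbose, callback=callback_wrapped)
    return trf_no_bounds(
        fun, jac, x0, f0, J0, ftol, xtol, gtol, max_nfev, x_scale,
        loss_function, tr_solver, tr_options, verbose, callback=callback)
    f_new = fun(x_new)
    self._update_fun()
    ~~~~~~~~~~~~~~~~^^
    self.f = self.fun_wrapped(xp_copy(self.x))
             ~~~~~~~~~~~~~~~~^^^^^^^^^^^^^^^^^
    return np.atleast_1d(self.fun(x))
                         ~~~~~~~~^^^
    return self.f(x, *self.args, **self.kwargs)
           ~~~~~~^^^^^^^^^^^^^^^^^^^^^^^^^^^^^^
  File "fit.py", line 5, in <lambda>
    f=lambda p:np.concatenate([proj(n,pts(p,L))[0]-u for n,L,u in obs])
                               ~~~~^^^^^^^^^^^^
  File "h.py", line 12, in proj
    p,c,Rm=campose(n,state)
           ~~~~~~~^^^^^^^^^
  File "h.py", line 7, in campose
    p=cams.camera_params(n)
ValueError: time passes only in moves, steps and waits
```

```bash
python3 - <<'E'
s=open('h.py').read()
s=s.replace("def q2R","""K=lambda f,a,b:np.array([[f,0,a],[0,f,b],[0,0,1.]])
PAR={'scene':dict(mtx=K(450.2099462,277.10501279,205.7209784),k1=-0.03148975,xyz=[-0.12116878,-0.76738882,0.54990531],rotation=[-0.48485398,0.78372166,-0.3239686,0.21387222]),
'side':dict(mtx=K(410.21823896,281.28857392,203.85823243),k1=-0.0488413955,xyz=[0.26193434,0.32010756,0.87395361],rotation=[0.07796973,-0.28592133,0.92037303,-0.25511407]),
'wrist':dict(mtx=K(366.79675899,280.14714114,204.95053282),k1=-0.0972012083,hand_eye=np.array([[-9.31520105e-04,-2.76185258e-01,9.61103967e-01,-1.96925374e-01],[9.99999550e-01,-4.29001172e-04,8.45939581e-04,7.64084490e-05],[1.78678686e-04,9.61104323e-01,2.76185534e-01,-7.67641724e-02],[0,0,0,1.]]))}
def q2R""",1).replace("p=cams.camera_params(n)","p=PAR[n]")
open('h.py','w').write(s)
E
python3 - <<'E'
from fit import *
S=lambda u,v:np.array([u/10+276-.45,v/10+164-.45]);C=lambda u,v:np.array([u/10+240-.45,v/10+225-.45])
a,b,h=.048,.027,.016
sg=1
O=[('side',(a,-sg*b,h),S(258,88)),('side',(a,sg*b,h),S(98,195)),('side',(-a,sg*b,h),S(350,455)),('side',(-a,-sg*b,h),S(518,335)),
   ('side',(a,sg*b,-h),S(98,265)),('side',(-a,sg*b,-h),S(350,518)),
   ('scene',(a,sg*b,h),C(520,60)),('scene',(a,-sg*b,h),C(645,165)),('scene',(-a,sg*b,h),C(165,160)),('scene',(a,-sg*b,-h),C(640,285)),('scene',(-a,-sg*b,-h),C(275,385))]
p=[.5196,-.1646,-.274]
for k in ('side','scene'):
    print(k,fit([o for o in O if o[0]==k],.016,p))
S=lambda u,v:np.array([u/6+145-.42,v/6+278-.42]);C=lambda u,v:np.array([u/8+138-.44,v/8+160-.44])
z=.012
O=[('side',(.075,-.058,0),S(198,38)),('side',(.075,.058,0),S(38,325)),('side',(-.115,.058,0),S(530,548)),('side',(-.115,-.058,0),S(667,230)),
('scene',(-.115,.058,0),C(35,345)),('scene',(-.115,-.058,0),C(280,440)),('scene',(.075,-.058,0),C(642,235))]
c=onz('side',S(350,280),.012)
for yaw in (0,):
    p=fit(O,z,[c[0],c[1],yaw]);print('station',p)
for k in ('side','scene'): print(k,fit([o for o in O if o[0]==k],z,p))
print('screws',onz('side',S(246,88),.063),onz('side',S(143,275),.063))
for n,u in(('beaker',(222,223)),):print(n,onz('side',u,.034),onz('scene',(257,200),.034))
print('vial',onz('side',(346,115),.024),onz('scene',(401,289),.024))
B=lambda u,v:(u/2.5+130,v/2.5+140)
print('bigflask top',[onz('side',B(*q),z) .round(3).tolist() for q,z in(((372,202),.045),((308,243),.045),((460,300),.045),((393,362),0))])
s=bot.observe();print(q2R(s['orientation']).round(3))
E
```

```text
[[0.3, -0.6], [-0.2, 0.1], [0.4, 0.1], [0.3, -0.1], [-0.3, 0.1], [-0.5, 0.4]]
side [ 0.51839846 -0.16431698 -0.28181947]
[[0.2, 0.0], [0.2, -0.2], [-0.4, -0.3], [0.0, -0.2], [-0.0, 0.7]]
scene [ 0.52212556 -0.16338415 -0.27425045]
[[-0.2, -1.0], [-0.7, 0.2], [-0.1, -0.3], [0.5, -0.7], [-1.4, 0.3], [-0.7, -0.7], [-0.2, 0.5]]
station [0.54077129 0.23078989 0.21837436]
[[0.0, -0.8], [-0.6, 0.5], [-0.1, 0.2], [0.7, -0.2]]
side [0.54002411 0.23114677 0.21573457]
[[-0.7, 0.3], [0.2, -0.8], [0.4, 0.3]]
scene [0.54243671 0.23013579 0.22399275]
screws [0.57754468 0.20357504 0.063     ] [0.56330985 0.27151158 0.063     ]
beaker [0.62947506 0.02479521 0.034     ] [0.62881079 0.02528162 0.034     ]
vial [ 0.56367582 -0.44165652  0.024     ] [ 0.5690248  -0.44752947  0.024     ]
bigflask top [[0.521, -0.05, 0.045], [0.544, 0.017, 0.045], [0.402, -0.013, 0.045], [0.427, 0.053, 0.0]]
[[ 0.     0.242  0.97 ]
 [ 0.     0.97  -0.242]
 [-1.     0.     0.   ]]
```

jog_arm([
  [0,-3.17,2.89,0,0,0,100],
  [0,-3.17,2.89,0,0,0,100],
  [0,-3.17,2.89,0,0,0,100],
  [0,-3.17,2.89,0,0,0,100],
  [0,-3.17,2.89,0,0,0,100],
  [0,-3.17,2.89,0,0,0,100],
  [0,-3.17,2.89,0,0,0,100],
  [0,-3.17,2.89,0,0,0,100],
  [0,-3.17,2.89,0,0,0,100],
  [0,-3.17,2.89,0,0,0,100],
  [0,-3.17,2.89,0,0,0,100],
  [0,-3.17,2.89,0,0,0,100],
], newtons=30)

```text
time_s: 2.4
position: [0.4207, 0.2488, 0.1884]
orientation: [0.702, 0.086, 0.702, -0.086]
ft_force: [0.4, 0.7, 0.3]
finger_gap: 0.093
```

Run:
```python
from h import *
s=bot.observe();im=cams.snapshot('wrist');cv2.imwrite('pics/w1.png',im);print(s['position'],s['orientation'])
import pickle;pickle.dump(s,open('w1.pkl','wb'))
```

```text
[0.42073761 0.2488034  0.18844924] [ 0.70203778  0.0864846   0.70160612 -0.08609425]
```

jog_arm([
  [0,-3.76,1.59,0,0,0,100],
  [0,-3.76,1.59,0,0,0,100],
  [0,-3.76,1.59,0,0,0,100],
  [0,-3.76,1.59,0,0,0,100],
  [0,-3.76,1.59,0,0,0,100],
  [0,-3.76,1.59,0,0,0,100],
  [0,-3.76,1.59,0,0,0,100],
  [0,-3.76,1.59,0,0,0,100],
  [0,-3.76,1.59,0,0,0,100],
  [0,-3.76,1.59,0,0,0,100],
  [0,0,0,0.032,0,0,100],
])

```text
time_s: 3.55
position: [0.4836, -0.1586, 0.1885]
orientation: [0.701, 0.099, 0.699, -0.101]
ft_force: [0.1, 0.5, -0.2]
finger_gap: 0.0929
```

Run:
```python
from h import *
s=bot.observe();im=cams.snapshot('wrist');cv2.imwrite('pics/w2.png',im);print(s['position'],s['orientation'])
import pickle;pickle.dump(s,open('w2.pkl','wb'))
```

```text
[ 0.48360197 -0.15862521  0.18846145] [ 0.70060794  0.0994675   0.69932809 -0.1009701 ]
```

View pics/w1.png

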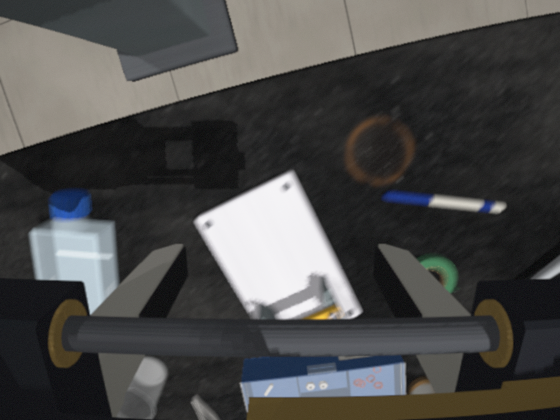

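View pics/w2.png

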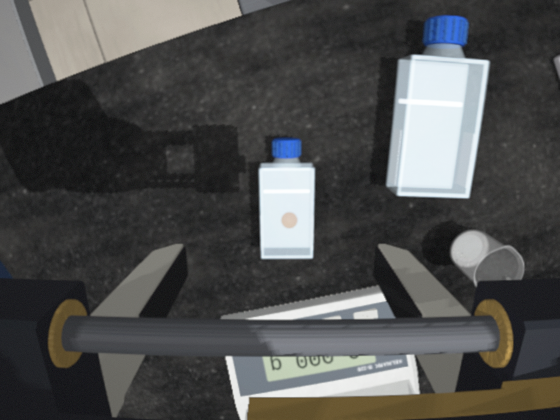

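Run:
```python
import cv2
im=cv2.imread('pics/w2.png')[130:270,230:340];cv2.imwrite('pics/w2c.png',cv2.resize(im,None,fx=4.2,fy=4.2,interpolation=2))
im=cv2.imread('pics/w1.png')[160:330,180:380];cv2.imwrite('pics/w1c.png',cv2.resize(im,None,fx=3.5,fy=3.5,interpolation=2))
```

```text
(no output)
```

View pics/w2c.png

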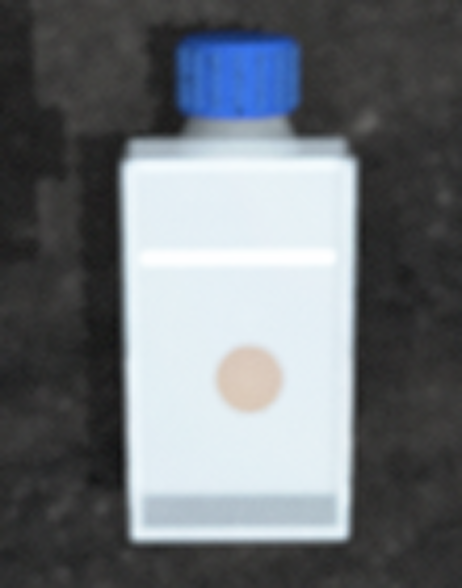

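View pics/w1c.png

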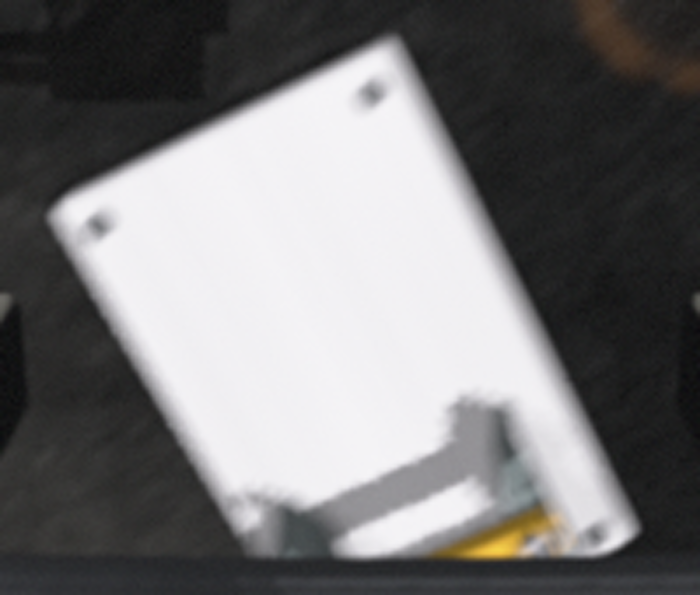

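Run:
```python
from h import *
import pickle
def fit(obs,st,z0,x0):
    def pts(p,L): c,s=np.cos(p[2]),np.sin(p[2]);return np.array([p[0]+c*L[0]-s*L[1],p[1]+s*L[0]+c*L[1],z0+L[2]])
    f=lambda p:np.concatenate([proj(n,pts(p,L),st)[0]-u for n,L,u in obs])
    r=least_squares(f,x0,loss='soft_l1');print(np.round(f(r.x).reshape(-1,2),1).tolist());return r.x
a,b,h=.048,.027,.016
W=lambda u,v:np.array([u/4.2+230-.4,v/4.2+130-.4])
st=pickle.load(open('w2.pkl','rb'))
p=fit([('wrist',L,W(*u)) for L,u in [((-a,-b,h),(123,160)),((-a,b,h),(356,160)),((a,-b,h),(132,542)),((a,b,h),(349,541))]],st,.016,[.52,-.164,-.276]);print('flask',p)
T=q2R(st['orientation']);print(T.round(4))
g=p[:2]+R.from_euler('z',p[2]).as_matrix()[:2,:2]@[-.037,0];print('grip',g, 'tool yaw',np.arctan2(-T[0,1],T[1,1]))
print('tool delta',T.T@(np.r_[g,.005]-st['position']))
W=lambda u,v:np.array([u/3.5+180-.4,v/3.5+160-.4])
st=pickle.load(open('w1.pkl','rb'))
p=fit([('wrist',L,W(*u)) for L,u in [((-.115,-.058,0),(50,212)),((-.115,.058,0),(400,36)),((.075,.058,0),(641,530))]],st,.012,[.541,.231,.218]);print('station',p)
```

```text
[[0.1, 0.3], [-0.0, 0.0], [0.1, -0.2], [-0.2, -0.2]]
flask [ 0.51953877 -0.16207092 -0.27816357]
[[ 0.0015  0.2806  0.9598]
 [-0.0024  0.9598 -0.2806]
 [-1.     -0.0018  0.0021]]
grip [ 0.483961   -0.15191108] tool yaw -0.2844214658918523
tool delta [ 0.18344542  0.00688398 -0.00192333]
[[0.5, -1.1], [-3.4, 0.1], [0.8, 1.2]]
station [0.5420194  0.23142265 0.23273697]
```

jog_arm([
  [2.0,0.65,-0.2,-0.006,0,0,100],
  [4,0,0,0,0,0,100],
  [4,0,0,0,0,0,100],
  [3,0,0,0,0,0,100],
  [1.5,0,0,0,0,0,100],
  [0,0,0,0,0,0,100],
])

```text
time_s: 4.2
position: [0.4819, -0.1442, 0.0414]
orientation: [0.699, 0.095, 0.702, -0.094]
ft_force: [0.1, 0.2, 0.3]
finger_gap: 0.0933
```

Run:
```python
from h import *
s=bot.observe();im=cams.snapshot('wrist');cv2.imwrite('pics/w3.png',im)
T=q2R(s['orientation']);print(s['position'],T.round(4).tolist(),np.arctan2(-T[0,1],T[1,1]))
print((T.T@(np.array([.484,-.152,.005])-s['position'])).round(4))
```

```text
[ 0.48187106 -0.14423425  0.04136735] [[-0.0037, 0.2656, 0.9641], [0.0014, 0.9641, -0.2656], [-1.0, 0.0004, -0.0039]] -0.2687923427841784
[ 0.0363 -0.0069  0.0043]
```

View pics/w3.png

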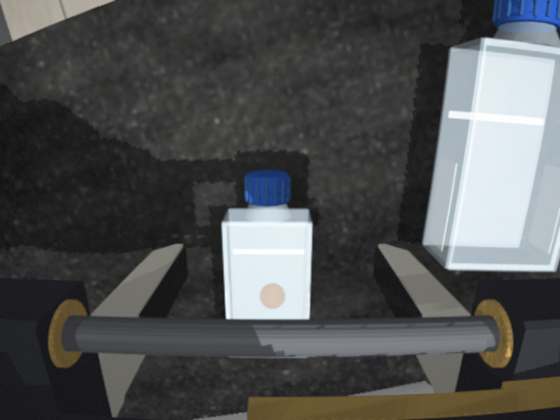

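jog_arm([
  [0,-0.7,0.43,0.009,0,0,100],
  [0,0,0,0,0,0,100],
  [1.5,0,0,0,0,0,100],
  [1.6,0,0,0,0,0,100],
  [0.3,0,0,0,0,0,100],
  [0,0,0,0,0,0,100],
])

```text
time_s: 4.85
position: [0.4853, -0.1543, 0.0095]
orientation: [0.7, 0.099, 0.7, -0.099]
ft_force: [0.3, 0.7, -0.0]
finger_gap: 0.0931
```

Run:
```python
from h import *
s=bot.observe();im=cams.snapshot('side');cv2.imwrite('pics/s2.png',im[120:280,220:400])
im=cv2.resize(im[120:280,220:400],None,fx=4,fy=4);cv2.imwrite('pics/s2.png',im[:600])
T=q2R(s['orientation']);print(s['position'],T.round(4).tolist(),np.arctan2(-T[0,1],T[1,1]))
print((T.T@(np.array([.484,-.152,.005])-s['position'])).round(4))
```

```text
[ 0.48534326 -0.15425412  0.00953285] [[0.0001, 0.2764, 0.961], [-0.0, 0.961, -0.2764], [-1.0, 0.0, 0.0001]] -0.2800932727232901
[ 0.0045  0.0018 -0.0019]
```

View pics/s2.png

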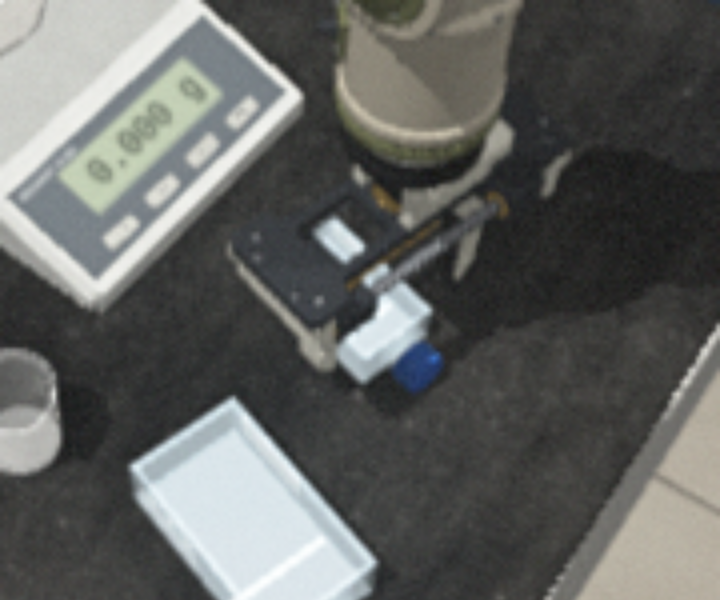

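jog_arm([
  [0.4,0.15,-0.2,0,0,0,100],
  [0,0,0,0,0,0,100],
  [0,0,0,0,0,0,40],
  [0,0,0,0,0,0,40],
  [0,0,0,0,0,0,40],
  [0,0,0,0,0,0,40],
  [0,0,0,0,0,0,40],
  [0,0,0,0,0,0,40],
], newtons=30)

```text
time_s: 5.7
position: [0.4838, -0.1522, 0.0051]
orientation: [0.7, 0.099, 0.7, -0.099]
ft_force: [-0.4, 0.1, 0.3]
finger_gap: 0.0496
```

Run:
```python
from h import *
s=bot.observe();im=cams.snapshot('wrist');cv2.imwrite('pics/w4.png',im)
T=q2R(s['orientation']);print(s['position'],T.round(4).tolist(),np.arctan2(-T[0,1],T[1,1]),s['finger_gap'])
```

```text
[ 0.48375461 -0.152171    0.00512744] [[0.0, 0.2762, 0.9611], [-0.0, 0.9611, -0.2762], [-1.0, -0.0, 0.0]] -0.2797964566819101 0.04958559345359263
```

View pics/w4.png

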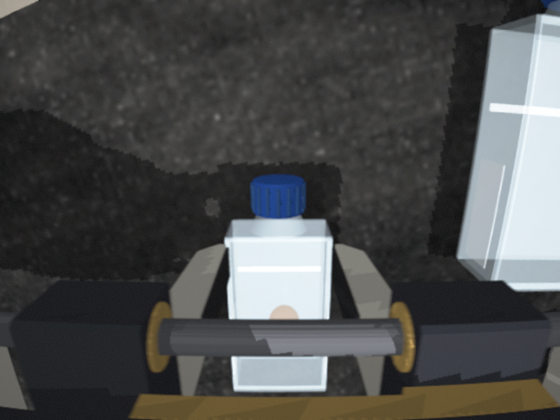

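jog_arm([
  [-0.5,0,0,0,0,0,40],
  [-1,0,0,0,0,0,40],
  [-2,0,0,0,0,0,40],
  [-3,0,0,0,0,0,40],
  [-3,0,0,0,0,0,40],
  [-3,0,0,0,0,0,40],
  [-2,0,0,0,0,0,40],
  [0,0,0,0,0,0,40],
  [0,0,0,0,0,0,40],
])

```text
time_s: 6.65
position: [0.4838, -0.1521, 0.1508]
orientation: [0.701, 0.099, 0.7, -0.099]
ft_force: [0.5, 0.1, -1.2]
finger_gap: 0.0371
```

Run:
```python
from h import *
s=bot.observe();im=cams.snapshot('wrist');cv2.imwrite('pics/w5.png',im)
T=q2R(s['orientation']);print(s['position'],T.round(4).tolist(),np.arctan2(-T[0,1],T[1,1]),s['finger_gap'],s['ft_force'],s['joint_positions'])
im=cams.snapshot('scene');cv2.imwrite('pics/c5.png',cv2.resize(im[130:290,190:390],None,fx=3.5,fy=3.5))
```

```text
[ 0.48382176 -0.15208342  0.15081082] [[0.0015, 0.276, 0.9612], [-0.0002, 0.9612, -0.276], [-1.0, 0.0002, 0.0015]] -0.27963917402328337 0.03705530146548599 [ 0.51865623  0.05868885 -1.23882015] [ 0.10116797  0.39441087  0.12357789  2.13745716 -0.08274313  0.61255414
  1.57417984]
```

View pics/w5.png

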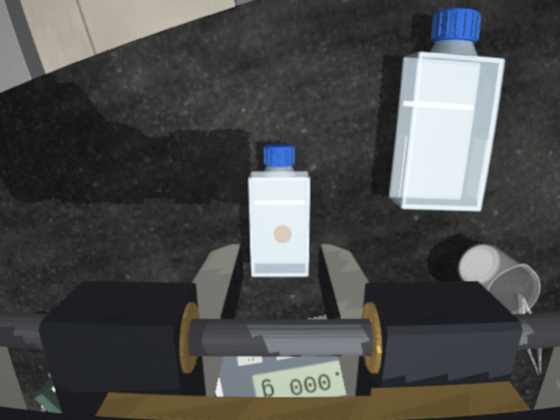

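View pics/c5.png

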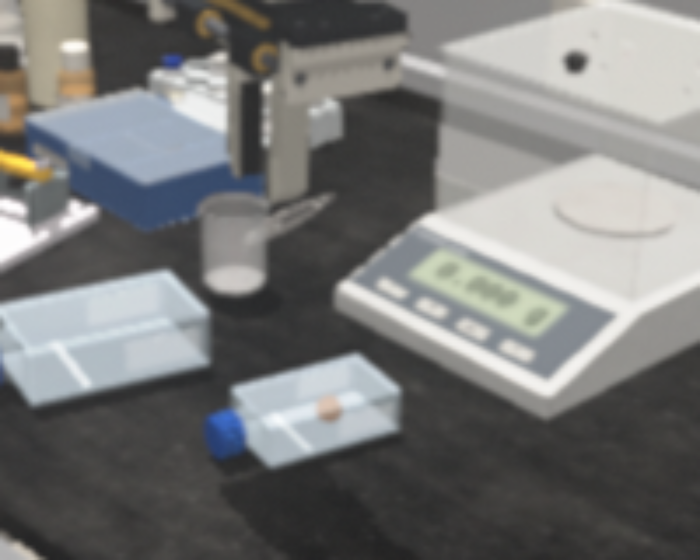

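Run:
```python
from h import *
def show(n,pos,T,off,f,fn,out):
    im=cv2.imread(fn)
    for L,c in (((0,0,0),(0,0,255)),((-.0188,0,0),(0,255,0)),((-.065-.0188,0,0),(255,255,0)),((0,.0185,0),(255,0,255)),((0,-.0185,0),(255,0,255)),((0,.0465,0),(255,0,0)),((0,-.0465,0),(255,0,0))):
        u=(proj(n,pos+T@np.array(L))[0]-off)*f;cv2.circle(im,tuple(int(v) for v in u),4,c,-1)
    cv2.imwrite(out,im)
T=np.array([[0.0015,0.276,.9612],[-.0002,.9612,-.276],[-1,.0002,.0015]])
show('scene',np.array([.48382,-.15208,.1508]),T,(190,130),3.5,'pics/c5.png','pics/c5d.png')
show('side',np.array([.48534,-.15425,.0095]),T,(220,120),4,'pics/s2.png','pics/s2d.png')
```

```text
(no output)
```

View pics/c5d.png

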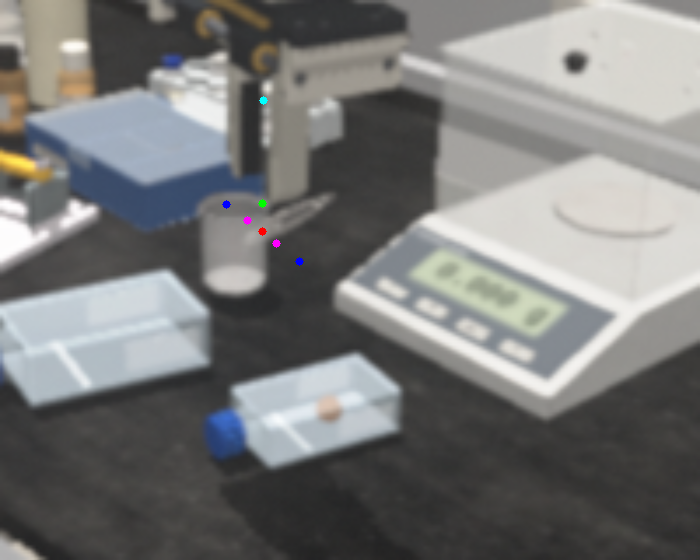

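View pics/s2d.png

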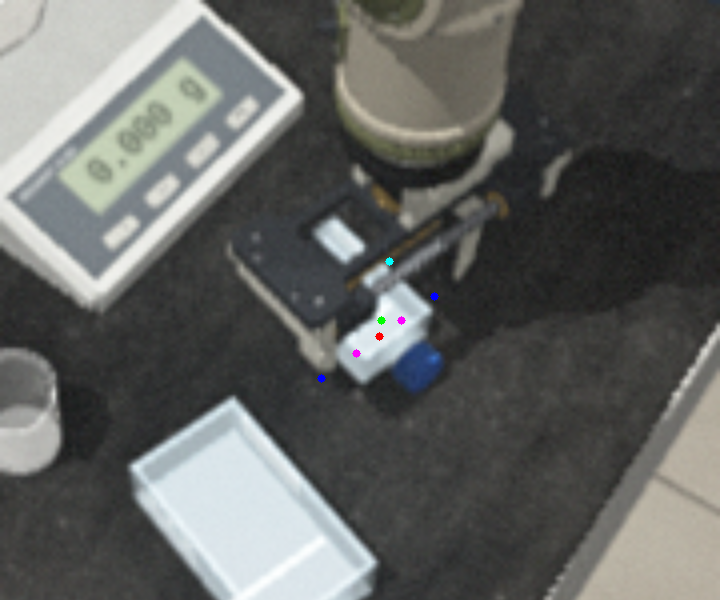

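Run:
```python
from h import *
print(bot.hold_point_z)
im=cams.snapshot('side')
cv2.imwrite('pics/s6.png',cv2.resize(im[100:260,210:390],None,fx=4,fy=4)[:600])
s=bot.observe();T=q2R(s['orientation']);P=np.array(s['position']);print(P,s['finger_gap'])
for u in ((270,198),(290,196),(308,188),(240,178),(262,175),(232,165)):
    c,d=ray('scene',(u[0]/3.5+190-.4,u[1]/3.5+130-.4))
    n=T[:,2];t=((P-c)@n)/(d@n);print(u,(T.T@(c+t*d-P)).round(4))
```

```text
0.0188
[ 0.48310793 -0.15194953  0.14935744] 0.037386157083433326
(270, 198) [-0.0282 -0.0089  0.    ]
(290, 196) [-0.0388 -0.0328  0.    ]
(308, 188) [-0.0516 -0.0531  0.    ]
(240, 178) [-0.0266  0.0295  0.    ]
(262, 175) [-0.0391  0.0014  0.    ]
(232, 165) [-0.0313  0.0402  0.    ]
```

View pics/s6.png

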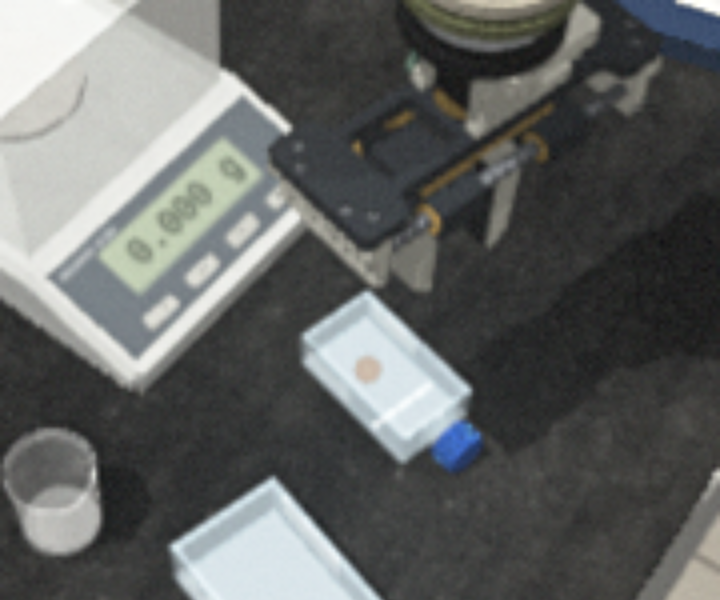

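Run:
```python
from h import *
s=bot.observe();T=q2R(s['orientation']);P=np.array(s['position'])
def tri(a,b):
    c1,d1=ray('scene',(a[0]/3.5+190-.4,a[1]/3.5+130-.4));c2,d2=ray('side',(b[0]/4+210-.4,b[1]/4+100-.4))
    A=np.stack([d1,-d2],1);t=np.linalg.lstsq(A,c2-c1,rcond=None)[0]
    p,q=c1+t[0]*d1,c2+t[1]*d2;print((p+q)/2,np.linalg.norm(p-q),(T.T@((p+q)/2-P)).round(4))
tri((290,196),(495,245));tri((235,178),(412,290));tri((235,178),(430,290))
for n in('scene','side'):print(proj(n,P),proj(n,P+T@[0,.0185,0]),proj(n,P-T@[0,.0185,0]))
```

```text
[ 0.47148698 -0.17741563  0.18249062] 0.014974103265498088 [-0.0331 -0.0277 -0.0042]
[ 0.48642566 -0.1247565   0.17796776] 0.0007405322123443294 [-0.0286  0.027  -0.0044]
[ 0.47959481 -0.1298134   0.18042228] 0.002833252516621045 [-0.0311  0.0203 -0.0095]
[[264.57585297 196.95442786]] [[260.49443428 193.7155638 ]] [[268.7828812  200.29296064]]
[[319.77452083 172.18894797]] [[313.39674983 176.657267  ]] [[326.06125945 167.7845704 ]]
```

jog_arm([
  [2,0,0.2,0,0,0,100],
  [3,0,0,0,0,0,100],
  [2,0,0,0,0,0,100],
  [0,0,0,0,0,0,100],
  [2,0,0,0,0,0,100],
  [2,0,0,0,0,0,100],
  [2,0,0,0,0,0,100],
  [2,0,0,0,0,0,100],
  [0,0,0,0,0,0,100],
  [0,0,0,0,0,0,100],
])

```text
time_s: 7.8
position: [0.4856, -0.1528, 0.0005]
orientation: [0.7, 0.099, 0.7, -0.099]
ft_force: [0.8, 0.2, -0.7]
finger_gap: 0.093
```

Run:
```python
from h import *
s=bot.observe();im=cams.snapshot('side')
cv2.imwrite('pics/s7.png',cv2.resize(im[150:250,240:360],None,fx=6,fy=6))
im=cams.snapshot('scene');cv2.imwrite('pics/c7.png',cv2.resize(im[200:280,220:330],None,fx=7,fy=7))
T=q2R(s['orientation']);P=np.array(s['position']);print(P,s['ft_force'],(T.T@(np.array([.4859,-.1525,-.023])-P)).round(4))
for n in('scene','side'):print(proj(n,P+T@[-.029,.0465,0]),proj(n,P+T@[-.029,-.0465,0]))
```

```text
[ 0.48555566 -0.15281722  0.00052056] [ 0.79809904  0.24314417 -0.70689143] [0.0235 0.0004 0.0003]
[[255.63685095 236.25310671]] [[275.40973455 255.40872782]]
[[300.42479973 210.86745453]] [[329.10547617 190.00575385]]
```

View pics/s7.png

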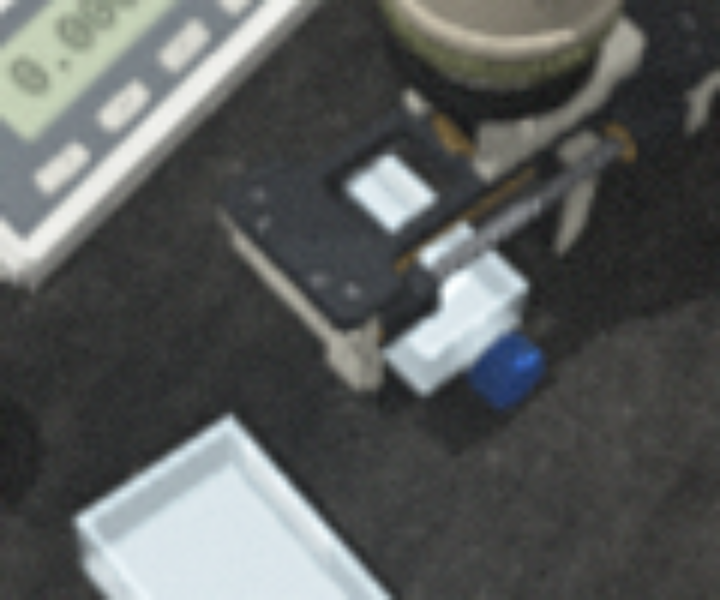

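View pics/c7.png

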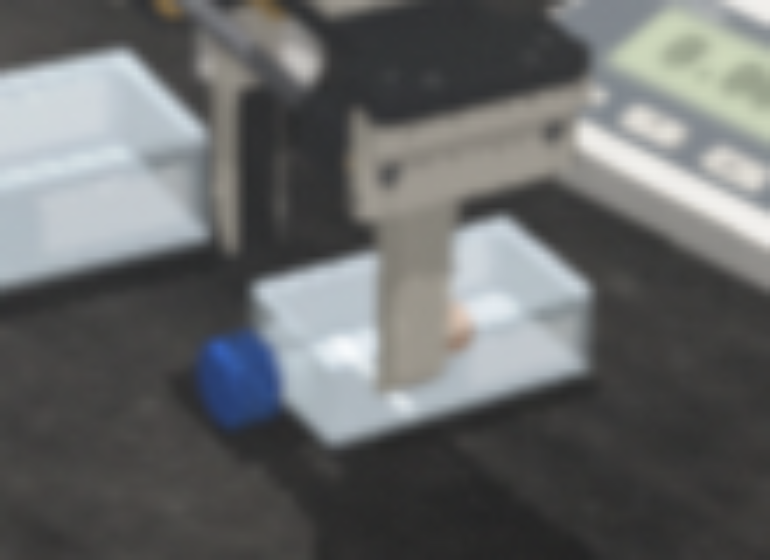

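jog_arm([
  [1,0,0,0,0,0,100],
  [1,0,0,0,0,0,100],
  [0.3,0,0,0,0,0,100],
  [0,0,0,0,0,0,100],
])

```text
time_s: 8.3
position: [0.4852, -0.1526, -0.0236]
orientation: [0.7, 0.099, 0.701, -0.099]
ft_force: [0.5, 0.0, -0.2]
finger_gap: 0.0928
```

Run:
```python
from h import *
s=bot.observe()
im=cams.snapshot('scene');cv2.imwrite('pics/c8.png',cv2.resize(im[200:280,220:330],None,fx=7,fy=7))
T=q2R(s['orientation']);P=np.array(s['position']);print(P,s['ft_force'])
```

```text
[ 0.48517871 -0.15257908 -0.02358422] [ 0.49523247  0.02613142 -0.15830453]
```

View pics/c8.png

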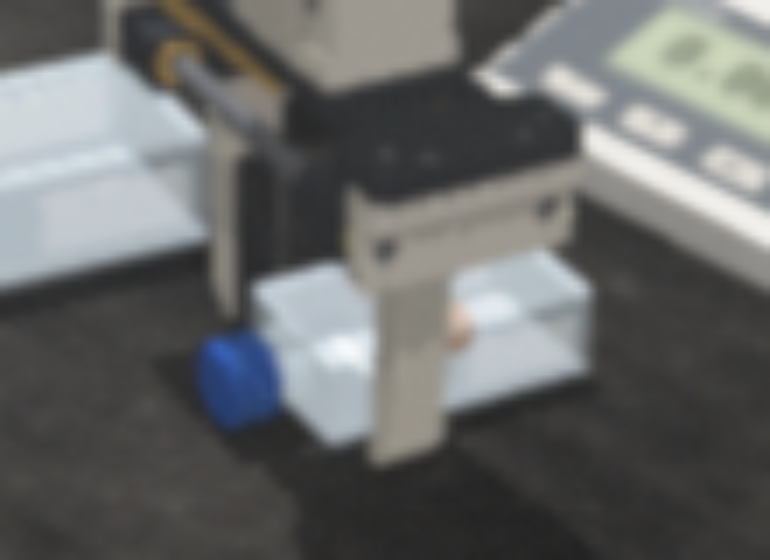

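Run:
```python
from h import *
f=np.array([.5195,-.162]);Rz=R.from_euler('z',-.278).as_matrix()[:2,:2]
for u in((372,468),(442,445)):
  for z in(0,.005,.01,.015): print(u,z,(Rz.T@(onz('scene',(u[0]/7+220-.4,u[1]/7+200-.4),z)[:2]-f)).round(4))
```

```text
(372, 468) 0 [-0.039 -0.043]
(372, 468) 0.005 [-0.0427 -0.0495]
(372, 468) 0.01 [-0.0465 -0.056 ]
(372, 468) 0.015 [-0.0502 -0.0625]
(442, 445) 0 [-0.0131 -0.042 ]
(442, 445) 0.005 [-0.0171 -0.0485]
(442, 445) 0.01 [-0.0211 -0.055 ]
(442, 445) 0.015 [-0.025  -0.0615]
```

jog_arm([
  [0.5,0,-0.2,0,0,0,100],
  [0.4,0,0,0,0,0,100],
  [0,0,0,0,0,0,100],
])

```text
time_s: 8.65
position: [0.4836, -0.1521, -0.0303]
orientation: [0.701, 0.099, 0.7, -0.099]
ft_force: [-3.7, 2.5, 29.3]
finger_gap: 0.0927
```

Run:
```python
from h import *
s=bot.observe()
im=cams.snapshot('scene');cv2.imwrite('pics/c9.png',cv2.resize(im[200:280,220:330],None,fx=7,fy=7))
T=q2R(s['orientation']);P=np.array(s['position']);print(P,s['ft_force'])
```

```text
[ 0.48357289 -0.15212372 -0.03028769] [-3.68190353  2.46252754 29.341324  ]
```

View pics/c9.png

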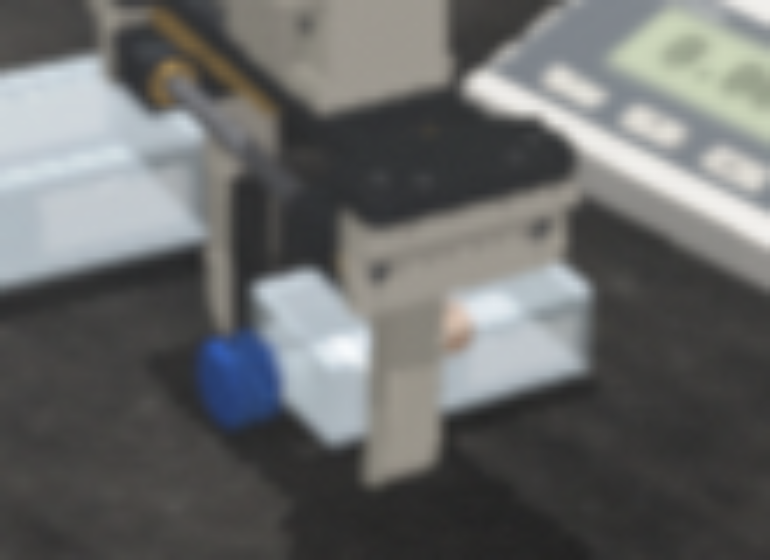

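jog_arm([
  [-0.5,0,0,0,0,0,100],
  [0,0,0,0,0,0,100],
])

```text
time_s: 8.9
position: [0.484, -0.1522, -0.0264]
orientation: [0.701, 0.099, 0.7, -0.099]
ft_force: [-0.1, -0.1, 0.3]
finger_gap: 0.0931
```

Run:
```python
from h import *
s=bot.observe();print(s['position'],s['ft_force'])
im=cams.snapshot('side')
cv2.imwrite('pics/s9.png',cv2.resize(im[160:240,250:350],None,fx=7,fy=7))
im=cams.snapshot('wrist');cv2.imwrite('pics/w9.png',im)
f=np.array([.5195,-.162]);Rz=R.from_euler('z',-.278).as_matrix()[:2,:2]
for u in((365,488),(438,465)):
  for z in(0,.005,): print(u,z,(Rz.T@(onz('scene',(u[0]/7+220-.4,u[1]/7+200-.4),z)[:2]-f)).round(4))
```

```text
[ 0.48398675 -0.15222141 -0.02639913] [-0.11868975 -0.06544874  0.34297627]
(365, 488) 0 [-0.0463 -0.0516]
(365, 488) 0.005 [-0.05  -0.058]
(438, 465) 0 [-0.0199 -0.0512]
(438, 465) 0.005 [-0.0239 -0.0576]
```

View pics/s9.png

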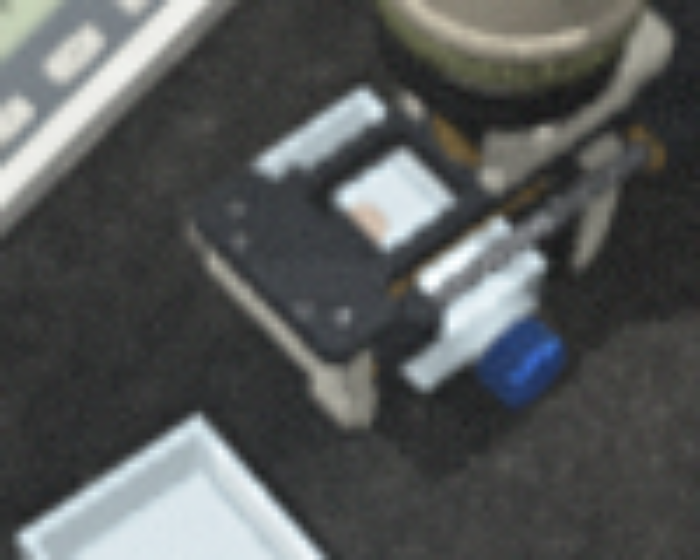

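View pics/w9.png

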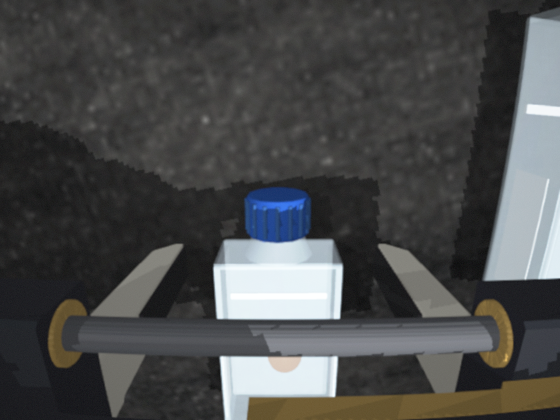

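jog_arm([
  [0,0,0,0,0,0,45],
  [0,0,0,0,0,0,45],
  [0,0,0,0,0,0,45],
  [0,0,0,0,0,0,45],
  [0,0,0,0,0,0,45],
  [0,0,0,0,0,0,45],
  [0,0,0,0,0,0,45],
  [0,0,0,0,0,0,45],
], newtons=35)

```text
time_s: 9.8
position: [0.4837, -0.1521, -0.0269]
orientation: [0.7, 0.099, 0.7, -0.099]
ft_force: [-0.7, -0.5, -1.8]
finger_gap: 0.0538
```

Gripped (53.8 mm). Lift.

jog_arm([
  [-0.5,0,0,0,0,0,45],
  [-1,0,0,0,0,0,45],
  [-2,0,0,0,0,0,45],
  [-3,0,0,0,0,0,45],
  [-3,0,0,0,0,0,45],
  [-3,0,0,0,0,0,45],
  [-2,0,0,0,0,0,45],
  [-1,0,0,0,0,0,45],
  [0,0,0,0,0,0,45],
  [0,0,0,0,0,0,45],
])

```text
time_s: 10.8
position: [0.4834, -0.152, 0.1278]
orientation: [0.7, 0.099, 0.7, -0.099]
ft_force: [-0.4, -0.1, -1.7]
finger_gap: 0.0538
```

Run:
```python
from h import *
s=bot.observe();im=cams.snapshot('wrist');cv2.imwrite('pics/w10.png',im)
print(s['position'],s['finger_gap'],s['ft_force'],s['joint_positions'])
im=cams.snapshot('scene');cv2.imwrite('pics/c10.png',cv2.resize(im[130:290,190:390],None,fx=3.5,fy=3.5))
```

```text
[ 0.48343538 -0.15197171  0.12780575] 0.05381747321332956 [-0.37203452 -0.11454782 -1.65362003] [ 0.10489556  0.43029355  0.12008739  2.15833486 -0.09462399  0.55798939
  1.5856788 ]
```

View pics/w10.png

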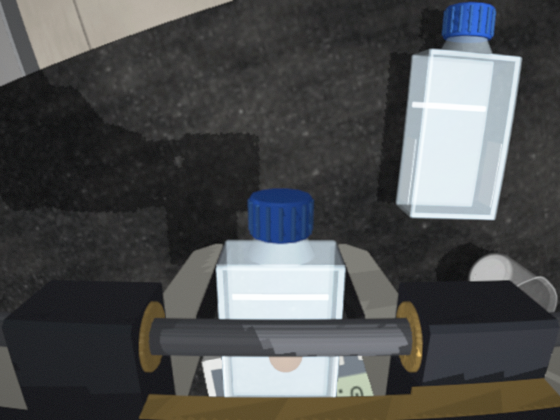

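View pics/c10.png

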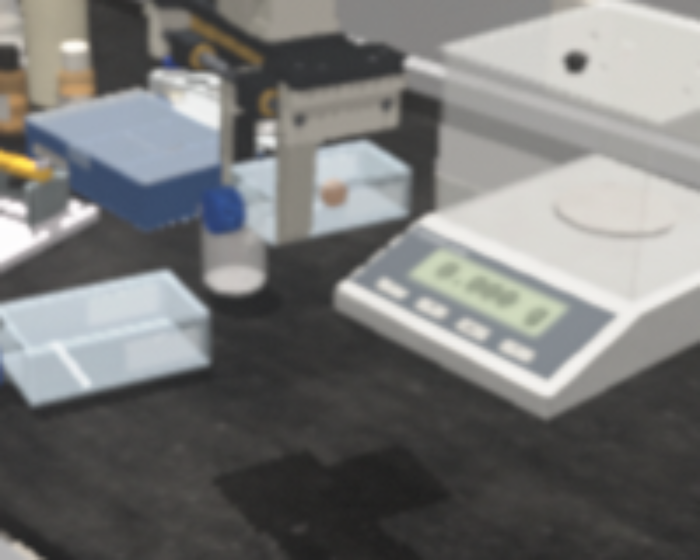

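Run:
```python
from h import *
for u,z in(((245,193),0),((295,147),.03),((160,148),.02),((147,90),.2),((207,47),.2),((266,82),.2),((219,118),.2),((147,90),.3),((207,47),.3),((266,82),.3),((30,330),.1),((185,275),.05),((290,5),0)): print(u,z,onz('side',u,z).round(3))
for u in((316,140),(362,128),(425,148),(380,185)): print(u,[onz('scene',u,z).round(3).tolist() for z in(.2,.25,.3)])
s=bot.observe();print(s['joint_positions'].round(4),s['position'],s['orientation'])
```

```text
(245, 193) 0 [ 0.65  -0.087  0.   ]
(295, 147) 0.03 [ 0.615 -0.262  0.03 ]
(160, 148) 0.02 [ 0.913 -0.063  0.02 ]
(147, 90) 0.2 [ 0.92  -0.091  0.2  ]
(207, 47) 0.2 [ 0.903 -0.287  0.2  ]
(266, 82) 0.2 [ 0.707 -0.268  0.2  ]
(219, 118) 0.2 [ 0.727 -0.118  0.2  ]
(147, 90) 0.3 [ 0.823 -0.03   0.3  ]
(207, 47) 0.3 [ 0.808 -0.197  0.3  ]
(266, 82) 0.3 [ 0.641 -0.181  0.3  ]
(30, 330) 0.1 [0.757 0.436 0.1  ]
(185, 275) 0.05 [0.609 0.174 0.05 ]
(290, 5) 0 [ 0.999 -0.811 -0.   ]
(316, 140) [[0.743, -0.072, 0.2], [0.619, -0.172, 0.25], [0.496, -0.271, 0.3]]
(362, 128) [[0.924, -0.088, 0.2], [0.775, -0.185, 0.25], [0.625, -0.282, 0.3]]
(425, 148) [[0.897, -0.295, 0.2], [0.751, -0.362, 0.25], [0.606, -0.43, 0.3]]
(380, 185) [[0.613, -0.346, 0.2], [0.508, -0.406, 0.25], [0.403, -0.466, 0.3]]
[ 0.1051  0.4316  0.12    2.1584 -0.0946  0.5581  1.5857] [ 0.48309569 -0.15199109  0.12715171] [ 0.69957155  0.09860844  0.70083035 -0.09855374]
```

```bash
cat > plan.py <<'E'
from h import *
def tool(yaw,pitch):
    # pitch: cap-down tilt angle; base down-pointing tool at given flask yaw
    c,s=np.cos(yaw),np.sin(yaw)
    T=np.array([[0,-s,c],[0,c,s],[-1,0,0]],float)
    return T@R.from_rotvec([0,-pitch,0]).as_matrix()
def rows(P0,T0,P1,T1,n,g=45):
    P0=np.array(P0);P1=np.array(P1);rv=R.from_matrix(T0.T@T1).as_rotvec()
    out=[];P,T=P0,T0
    for k in range(1,n+1):
        a=k/n;Pn=P0+a*(P1-P0);Tn=T0@R.from_rotvec(a*rv).as_matrix()
        d=T.T@(Pn-P)*100;w=R.from_matrix(T.T@Tn).as_rotvec()
        out.append([round(float(x),2) for x in d]+[round(float(x),3) for x in w]+[g]);P,T=Pn,Tn
    print(out)
E
python3 - <<'E'
from plan import *
s=bot.observe();T0=q2R(s['orientation'])
rows(s['position'],T0,[.60,.10,.30],tool(.22,0),12)
E
```

```text
[[-1.44, 2.29, 0.35, -0.042, -0.0, -0.0, 45], [-1.44, 2.27, 0.45, -0.042, -0.0, -0.0, 45], [-1.44, 2.25, 0.54, -0.042, -0.0, -0.0, 45], [-1.44, 2.22, 0.64, -0.042, -0.0, -0.0, 45], [-1.44, 2.2, 0.73, -0.042, -0.0, -0.0, 45], [-1.44, 2.16, 0.82, -0.042, -0.0, -0.0, 45], [-1.44, 2.13, 0.91, -0.042, -0.0, -0.0, 45], [-1.44, 2.09, 1.0, -0.042, -0.0, -0.0, 45], [-1.44, 2.04, 1.08, -0.042, -0.0, -0.0, 45], [-1.44, 2.0, 1.17, -0.042, -0.0, -0.0, 45], [-1.44, 1.95, 1.25, -0.042, -0.0, -0.0, 45], [-1.44, 1.89, 1.33, -0.042, -0.0, -0.0, 45]]
```

jog_arm([
  [-1.4,2.3,0.35,-0.042,0,0,45],
  [-1.4,2.3,0.45,-0.042,0,0,45],
  [-1.4,2.25,0.55,-0.042,0,0,45],
  [-1.4,2.2,0.65,-0.042,0,0,45],
  [-1.4,2.2,0.75,-0.042,0,0,45],
  [-1.4,2.15,0.8,-0.042,0,0,45],
  [-1.4,2.1,0.9,-0.042,0,0,45],
  [-1.4,2.1,1.0,-0.042,0,0,45],
  [-1.4,2.05,1.1,-0.042,0,0,45],
  [-1.4,2.0,1.15,-0.042,0,0,45],
  [-1.4,1.95,1.25,-0.042,0,0,45],
  [-1.4,1.9,1.35,-0.042,0,0,45],
])

```text
time_s: 12.1
position: [0.6001, 0.1009, 0.2951]
orientation: [0.702, -0.08, 0.704, 0.08]
ft_force: [0.0, -0.2, -1.4]
finger_gap: 0.0535
```

Run:
```python
from h import *
s=bot.observe();print(s['joint_positions'].round(4),s['position'],s['orientation'],s['finger_gap'],s['time_s'])
# fit planar model using data: (j, pos, down)
D=[([-1.40267976,0.6001201,-0.00256167,1.6001001,0.00180966,0.94289026],[.1756,.70288,.18727]),
([.10116797,.39441087,.12357789,2.13745716,-.08274313,.61255414],[.48382,-.15208,.15081]),
([.1051,.4316,.12,2.1584,-.0946,.5581],[.4831,-.15199,.12715]),
(s['joint_positions'],s['position'])]
rz=lambda a:R.from_rotvec([0,0,a]).as_matrix();ry=lambda a:R.from_rotvec([0,a,0]).as_matrix()
def fk(p,q):
    H,L1,L2,L3,b,a,o=p
    A=rz(q[0]*a+b);P=np.array([0,0,H]);A=A@ry(q[1])
    A=A@rz(q[2]*a);P=P+A@[0,0,L1];A=A@ry(q[3])@rz(q[4]*a);P=P+A@[0,0,L2];A=A@ry(q[5]);P=P+A@[o,0,L3];return P,A
for a in(1,-1):
    for b0 in (0,-.1,2.8,-.3):
        f=lambda p:np.concatenate([fk(list(p[:5])+[a]+[p[5]],q)[0]-x for q,x in D]+[[.01*(p[3]-.4),.003*(p[5])]])
        r=least_squares(f,[.36,.6,.45,.4,b0,0]);print(a,r.x.round(4),r.cost,np.abs(r.fun).max())
```

```text
[-0.2514  0.3571 -0.0116  1.7466  0.0046  1.0405  1.5322] [0.60014821 0.10086608 0.29510848] [ 0.70169885 -0.07980467  0.70350035  0.07960649] 0.05350713386051962 12.1
1 [ 5.1767 -3.1603 -0.722   2.644  -0.665  -1.996 ] 0.37863384567014297 0.4548273006571686
1 [ 5.1941 -3.1602 -0.722   2.6615 -0.665  -1.996 ] 0.37863382447479726 0.4548421762573347
1 [-2.1134  3.227   1.1421 -0.1907  2.4439  2.3095] 0.2977720005503856 0.49945123748067144
1 [ 5.1977 -3.1602 -0.722   2.665  -0.6649 -1.996 ] 0.378633824336174 0.4548269181137621
-1 [ 0.3437  0.6129  0.435   0.4036 -0.0923 -0.0237] 0.00011330999699517805 0.008870229589268613
-1 [ 0.3437  0.6129  0.435   0.4036 -0.0923 -0.0237] 0.00011330999699515304 0.008870234226383306
-1 [ 2.8467 -0.5358 -0.0257  2.1934  3.0565  0.3378] 0.018606274183121507 0.12983953468732784
-1 [ 0.3437  0.6129  0.435   0.4036 -0.0923 -0.0237] 0.0001133099969951567 0.008870233479186473
```

Run:
```python
from plan import *
s=bot.observe();T0=q2R(s['orientation'])
rows(s['position'],T0,[.785,.15,.45],tool(.22,0.768),12)
```

```text
[[-1.29, 0.05, 1.59, 0.0, -0.064, -0.0, 45], [-1.19, 0.05, 1.67, 0.0, -0.064, -0.0, 45], [-1.08, 0.06, 1.74, 0.0, -0.064, -0.0, 45], [-0.97, 0.06, 1.81, 0.0, -0.064, -0.0, 45], [-0.85, 0.06, 1.87, 0.0, -0.064, -0.0, 45], [-0.73, 0.06, 1.92, 0.0, -0.064, -0.0, 45], [-0.6, 0.06, 1.96, 0.0, -0.064, -0.0, 45], [-0.48, 0.06, 1.99, 0.0, -0.064, -0.0, 45], [-0.35, 0.06, 2.02, 0.0, -0.064, -0.0, 45], [-0.22, 0.06, 2.04, 0.0, -0.064, -0.0, 45], [-0.09, 0.06, 2.05, 0.0, -0.064, -0.0, 45], [0.05, 0.06, 2.05, 0.0, -0.064, -0.0, 45]]
```

jog_arm([
  [-1.3,0.05,1.6,0,-0.064,0,45],
  [-1.2,0.05,1.65,0,-0.064,0,45],
  [-1.1,0.05,1.75,0,-0.064,0,45],
  [-1.0,0.05,1.8,0,-0.064,0,45],
  [-0.85,0.05,1.85,0,-0.064,0,45],
  [-0.75,0.05,1.9,0,-0.064,0,45],
  [-0.6,0.05,1.95,0,-0.064,0,45],
  [-0.5,0.05,2.0,0,-0.064,0,45],
  [-0.35,0.05,2.0,0,-0.064,0,45],
  [-0.2,0.05,2.05,0,-0.064,0,45],
  [-0.1,0.05,2.05,0,-0.064,0,45],
  [0,0.05,2.05,0,-0.064,0,45],
])

```text
time_s: 13.3
position: [0.7843, 0.1482, 0.4509]
orientation: [0.915, -0.044, 0.388, 0.103]
ft_force: [0.6, -0.5, -1.0]
finger_gap: 0.0541
```

Run:
```python
from h import *
s=bot.observe();T=q2R(s['orientation']);print(s['joint_positions'].round(3),s['position'],s['finger_gap'],'tilt deg',np.degrees(np.arccos(-T[2,0])))
im=cams.snapshot('wrist');cv2.imwrite('pics/w11.png',im)
im=cams.snapshot('scene');u=proj('scene',np.array(s['position']))[0].astype(int);print(u)
x,y=max(u[0]-90,0),max(u[1]-70,0);cv2.imwrite('pics/c11.png',cv2.resize(im[y:y+140,x:x+180],None,fx=4,fy=4))
```

```text
[-0.287  0.222  0.016  1.812  0.089  0.342  1.451] [0.78432538 0.14822803 0.45092229] 0.054108037077606 tilt deg 43.97841369624033
[268  28]
```

View pics/c11.png

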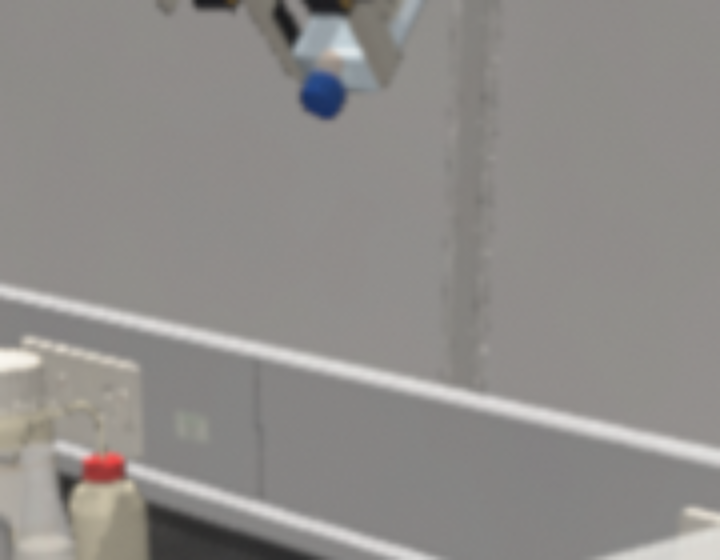

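View pics/w11.png

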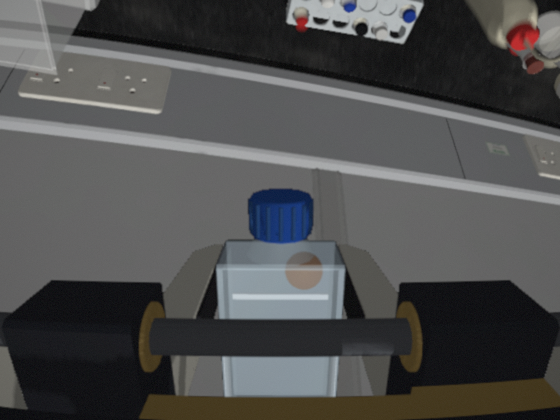

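jog_arm([
  [0,0,0,0,0,0,45],
  [0,0,0,0,0,0,45],
  [0,0,0,0,0,0,45],
  [0,0,0,0,0,0,45],
  [0,0,0,0,0,0,45],
  [0,0,0,0,0,0,45],
  [0,0,0,0,0,0,45],
  [0,0,0,0,0,0,45],
  [0,0,0,0,0,0,45],
  [0,0,0,0,0,0,45],
  [0,0,0,0,0,0,45],
  [0,0,0,0,0,0,45],
])

```text
time_s: 14.6
position: [0.784, 0.1482, 0.4526]
orientation: [0.915, -0.044, 0.388, 0.103]
ft_force: [0.3, 0.7, -0.3]
finger_gap: 0.0539
```

jog_arm([
  [0,0,0,0,0,0,45],
  [0,0,0,0,0,0,45],
  [0,0,0,0,0,0,45],
  [0,0,0,0,0,0,45],
  [0,0,0,0,0,0,45],
  [0,0,0,0,0,0,45],
  [0,0,0,0,0,0,45],
  [0,0,0,0,0,0,45],
  [0,0,0,0,0,0,45],
  [0,0,0,0,0,0,45],
  [0,0,0,0,0,0,45],
  [0,0,0,0,0,0,45],
])

```text
time_s: 15.8
position: [0.784, 0.1482, 0.4526]
orientation: [0.915, -0.044, 0.388, 0.103]
ft_force: [0.2, -0.1, -1.1]
finger_gap: 0.0536
```

Run:
```python
from plan import *
s=bot.observe();T=q2R(s['orientation']);print(s['time_s'],s['joint_positions'].round(3),s['position'],s['finger_gap'],'tilt deg',np.degrees(np.arccos(-T[2,0])))
im=cams.snapshot('wrist');cv2.imwrite('pics/w12.png',im[180:400,180:400])
s=bot.observe()
rows(s['position'],T,[.60,.10,.30],tool(.22,0),20)
```

```text
15.8 [-0.287  0.221  0.016  1.81   0.089  0.345  1.451] [0.78401508 0.14815969 0.45262622] 0.053645588805517265 tilt deg 44.00473407420576
[[-0.11, -0.03, -1.21, 0.0, 0.038, -0.0, 45], [-0.06, -0.03, -1.22, 0.0, 0.038, -0.0, 45], [-0.02, -0.03, -1.22, 0.0, 0.038, -0.0, 45], [0.03, -0.03, -1.22, 0.0, 0.038, -0.0, 45], [0.08, -0.03, -1.22, 0.0, 0.038, -0.0, 45], [0.12, -0.03, -1.21, 0.0, 0.038, -0.0, 45], [0.17, -0.03, -1.21, 0.0, 0.038, -0.0, 45], [0.21, -0.03, -1.2, 0.0, 0.038, -0.0, 45], [0.26, -0.03, -1.19, 0.0, 0.038, -0.0, 45], [0.31, -0.03, -1.18, 0.0, 0.038, -0.0, 45], [0.35, -0.03, -1.17, 0.0, 0.038, -0.0, 45], [0.4, -0.03, -1.15, 0.0, 0.038, -0.0, 45], [0.44, -0.03, -1.14, 0.0, 0.038, -0.0, 45], [0.48, -0.03, -1.12, 0.0, 0.038, -0.0, 45], [0.53, -0.03, -1.1, 0.0, 0.038, -0.0, 45], [0.57, -0.03, -1.08, 0.0, 0.038, -0.0, 45], [0.61, -0.03, -1.06, 0.0, 0.038, -0.0, 45], [0.65, -0.03, -1.03, 0.0, 0.038, -0.0, 45], [0.69, -0.03, -1.01, 0.0, 0.038, -0.0, 45], [0.73, -0.03, -0.98, 0.0, 0.038, -0.0, 45]]
```

View pics/w12.png

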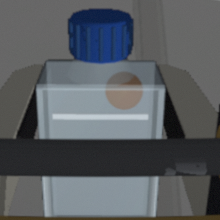

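jog_arm([
  [-0.05,0,-0.6,0,0.019,0,45],
  [-0.1,-0.05,-1.2,0,0.038,0,45],
  [0,0,-1.2,0,0.038,0,45],
  [0.05,-0.05,-1.2,0,0.038,0,45],
  [0.1,0,-1.2,0,0.038,0,45],
  [0.1,-0.05,-1.2,0,0.038,0,45],
  [0.2,-0.05,-1.2,0,0.038,0,45],
  [0.2,0,-1.2,0,0.038,0,45],
  [0.25,-0.05,-1.2,0,0.038,0,45],
  [0.3,-0.05,-1.2,0,0.038,0,45],
  [0.35,0,-1.15,0,0.038,0,45],
  [0.4,-0.05,-1.15,0,0.038,0,45],
])

```text
time_s: 17.05
position: [0.6802, 0.121, 0.3629]
orientation: [0.808, -0.065, 0.578, 0.091]
ft_force: [-0.6, 0.1, -0.9]
finger_gap: 0.0538
```

jog_arm([
  [0.45,-0.05,-1.15,0,0.038,0,45],
  [0.5,0,-1.1,0,0.038,0,45],
  [0.5,-0.05,-1.1,0,0.038,0,45],
  [0.6,-0.05,-1.1,0,0.038,0,45],
  [0.6,0,-1.05,0,0.038,0,45],
  [0.65,-0.05,-1.0,0,0.038,0,45],
  [0.7,-0.05,-1.0,0,0.038,0,45],
  [0.7,0,-0.8,0,0.038,0,45],
  [0.4,0,-0.6,0,0.024,0,45],
  [0,0,-0.3,0,0,0,45],
  [0,0,0,0,0,0,45],
  [0,0,0,0,0,0,45],
])

```text
time_s: 18.25
position: [0.6023, 0.1006, 0.2965]
orientation: [0.704, -0.079, 0.701, 0.079]
ft_force: [-0.3, -0.1, -1.4]
finger_gap: 0.0536
```

Run:
```python
from plan import *
s=bot.observe();T=q2R(s['orientation']);print(s['time_s'],s['joint_positions'].round(3),s['position'],s['finger_gap'],'tilt deg',np.degrees(np.arccos(-T[2,0])),T.round(4).tolist())
im=cams.snapshot('wrist');cv2.imwrite('pics/w13.png',im)
import pickle;pickle.dump(s,open('w13.pkl','wb'))
im=cams.snapshot('scene');u=proj('scene',np.array(s['position']))[0].astype(int);print(u)
x,y=max(u[0]-90,0),max(u[1]-70,0);cv2.imwrite('pics/c13.png',cv2.resize(im[y:y+140,x:x+180],None,fx=4,fy=4))
```

```text
18.25 [-0.249  0.355 -0.013  1.746  0.005  1.036  1.531] [0.6022533  0.10055369 0.2964527 ] 0.053584660749921256 tilt deg 0.23237548230781438 [[0.004, -0.2223, 0.975], [0.0009, 0.975, 0.2223], [-1.0, -0.0, 0.0041]]
[228  98]
```

View pics/w13.png

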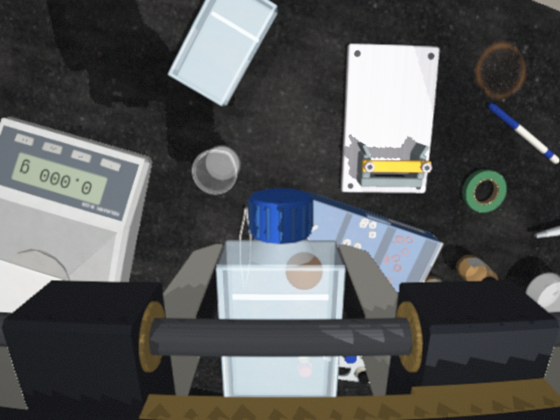

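View pics/c13.png

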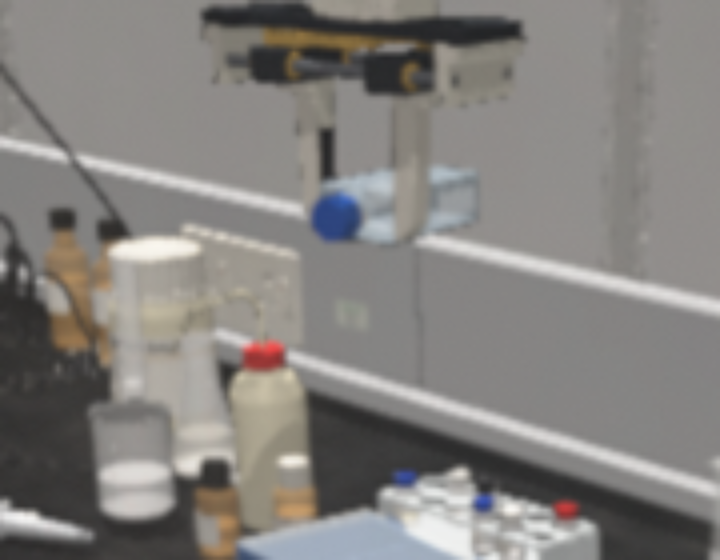

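Run:
```python
import cv2
im=cv2.imread('pics/w13.png')[35:205,330:455];cv2.imwrite('pics/w13c.png',cv2.resize(im,None,fx=3.5,fy=3.5,interpolation=2))
im=cv2.imread('pics/w13.png')[180:410,190:370];cv2.imwrite('pics/w13f.png',cv2.resize(im,None,fx=2.6,fy=2.6,interpolation=2))
```

```text
(no output)
```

View pics/w13c.png

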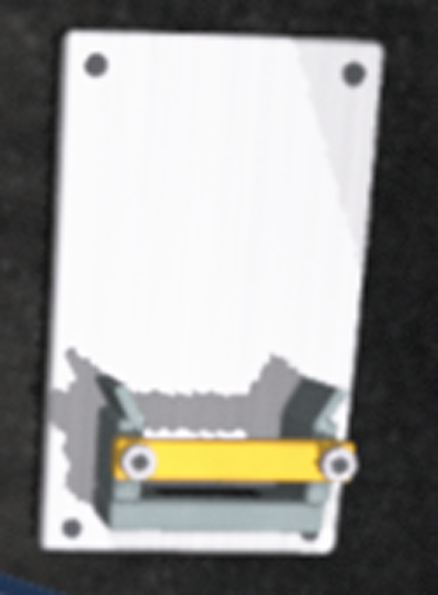

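View pics/w13f.png

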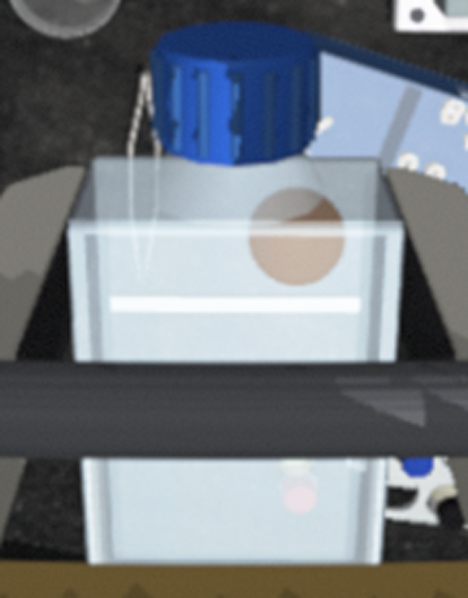

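Run:
```python
from plan import *
import pickle
st=pickle.load(open('w13.pkl','rb'))
def pts(p,L,z0): c,s=np.cos(p[2]),np.sin(p[2]);return np.array([p[0]+c*L[0]-s*L[1],p[1]+s*L[0]+c*L[1],z0+L[2]])
W=lambda u,v:np.array([u/3.5+330-.36,v/3.5+35-.36])
O=[((-.115,-.058,0),(65,31)),((-.115,.058,0),(384,43)),((.075,.058,0),(330,553)),((.075,-.058,0),(42,549)),((.031,-.0352,.051),(140,461)),((.031,.0352,.051),(340,464))]
for sel in (O,O[:2]+O[4:]):
    f=lambda p:np.concatenate([proj('wrist',pts(p,L,.012),st)[0]-W(*u) for L,u in sel])
    r=least_squares(f,[.541,.231,.22]);print(r.x.round(4),r.fun.reshape(-1,2).round(1).tolist())
T=q2R(st['orientation']);P=np.array(st['position'])
W=lambda u,v:np.array([u/2.6+190-.3,v/2.6+180-.3])
a,b,h=.048,.027,.016
O=[((-a,-b,h),(68,222)),((-a,b,h),(403,222)),((-a,-b,-h),(92,158)),((-a,b,-h),(380,158)),((-.018,-.0235,-h+.003),(110,304)),((-.018,.0235,-h+.003),(360,304))]
B=tool(0,0).T  # flask frame (x fwd,y,z up) -> tool frame at pitch0
def fl(p):
    Rf=B@R.from_euler('zyx',[p[3],p[4],0]).as_matrix()
    return np.concatenate([proj('wrist',P+T@(p[:3]+Rf@np.array(L)),st)[0]-W(*u) for L,u in O[:4]])
r=least_squares(fl,[-.045,0,.037,0,0]);print('flask in tool',r.x.round(4),r.fun.reshape(-1,2).round(1).tolist())
g=lambda p:fl([p[0],p[1],p[2],p[3],0])
r=least_squares(g,[-.045,0,.037,0]);print('flask in tool',r.x.round(4),r.fun.reshape(-1,2).round(1).tolist())
```

```text
[0.5412 0.2323 0.2163] [[0.2, -0.5], [0.1, -0.5], [0.9, -0.0], [-0.3, 0.3], [-0.6, 0.4], [-0.3, 0.4]]
[0.5412 0.2326 0.2198] [[0.2, -0.3], [0.1, -0.6], [-0.2, 0.6], [0.0, 0.3]]
flask in tool [-0.0452  0.0003  0.0376 -0.0006 -0.0516] [[-0.7, 0.0], [0.9, 0.0], [1.0, -0.0], [-1.3, -0.0]]
flask in tool [-0.0419  0.0003  0.0379 -0.0006] [[-0.2, 1.5], [0.5, 1.5], [1.2, -1.8], [-1.5, -1.8]]
```

Run:
```python
from plan import *
s=bot.observe();T0=q2R(s['orientation'])
rows(s['position'],T0,[.416,.204,.10],tool(.218,0),18)
```

```text
[[1.09, 0.79, -0.89, 0.0, 0.0, -0.0, 45], [1.09, 0.79, -0.89, 0.0, 0.0, -0.0, 45], [1.09, 0.79, -0.89, 0.0, 0.0, -0.0, 45], [1.09, 0.79, -0.89, 0.0, 0.0, -0.0, 45], [1.09, 0.79, -0.89, 0.0, 0.0, -0.0, 45], [1.09, 0.79, -0.89, 0.0, 0.0, -0.0, 45], [1.09, 0.79, -0.89, 0.0, 0.0, -0.0, 45], [1.09, 0.79, -0.89, 0.0, 0.0, -0.0, 45], [1.09, 0.79, -0.89, 0.0, 0.0, -0.0, 45], [1.09, 0.79, -0.89, 0.0, 0.0, -0.0, 45], [1.09, 0.79, -0.89, 0.0, 0.0, -0.0, 45], [1.09, 0.79, -0.89, 0.0, 0.0, -0.0, 45], [1.09, 0.79, -0.89, 0.0, 0.0, -0.0, 45], [1.09, 0.79, -0.89, 0.0, 0.0, -0.0, 45], [1.09, 0.79, -0.89, 0.0, 0.0, -0.0, 45], [1.09, 0.79, -0.89, 0.0, 0.0, -0.0, 45], [1.09, 0.79, -0.89, 0.0, 0.0, -0.0, 45], [1.09, 0.79, -0.89, 0.0, 0.0, -0.0, 45]]
```

jog_arm([
  [0.5,0.4,-0.4,0.006,0.004,0,45],
  [1.1,0.8,-0.8,0,0,0,45],
  [1.1,0.8,-0.9,0,0,0,45],
  [1.1,0.8,-0.9,0,0,0,45],
  [1.1,0.8,-0.9,0,0,0,45],
  [1.1,0.8,-0.9,0,0,0,45],
  [1.1,0.8,-0.9,0,0,0,45],
  [1.1,0.8,-0.9,0,0,0,45],
  [1.1,0.8,-0.9,0,0,0,45],
  [1.1,0.8,-0.9,0,0,0,45],
  [1.1,0.8,-0.9,0,0,0,45],
  [1.1,0.8,-0.9,0,0,0,45],
])

```text
time_s: 19.55
position: [0.4818, 0.1686, 0.1697]
orientation: [0.703, -0.077, 0.703, 0.077]
ft_force: [-0.0, -0.3, -0.8]
finger_gap: 0.0537
```

jog_arm([
  [1.1,0.8,-0.9,0,0,0,45],
  [1.1,0.8,-0.9,0,0,0,45],
  [1.1,0.8,-0.9,0,0,0,45],
  [1.1,0.8,-0.9,0,0,0,45],
  [1.1,0.8,-0.9,0,0,0,45],
  [1.0,0.7,-0.8,0,0,0,45],
  [0.6,0.3,-0.4,0,0,0,45],
  [0,0,0,0,0,0,45],
  [0,0,0,0,0,0,45],
])

```text
time_s: 20.45
position: [0.4164, 0.2047, 0.0994]
orientation: [0.703, -0.077, 0.703, 0.077]
ft_force: [-0.1, 0.6, -1.1]
finger_gap: 0.0538
```

Run:
```python
from plan import *
s=bot.observe();T=q2R(s['orientation']);print(s['time_s'],s['joint_positions'].round(3),s['position'],s['finger_gap'],T.round(4).tolist())
g=np.array([.416,.204,-.010]);print((T.T@(g-s['position'])).round(4),np.arctan2(-T[0,1],T[1,1]))
im=cams.snapshot('wrist');cv2.imwrite('pics/w14.png',im)
im=cams.snapshot('side');cv2.imwrite('pics/s14.png',cv2.resize(im[200:400,120:320],None,fx=3,fy=3))
```

```text
20.45 [-0.548  0.436 -0.042  2.266  0.041  0.44   1.165] [0.41635677 0.20472212 0.09938425] 0.05377182590009018 [[-0.0005, -0.2165, 0.9763], [-0.0001, 0.9763, 0.2165], [-1.0, -0.0, -0.0005]]
[ 0.1094 -0.0006 -0.0004] 0.2182101652251956
```

View pics/s14.png

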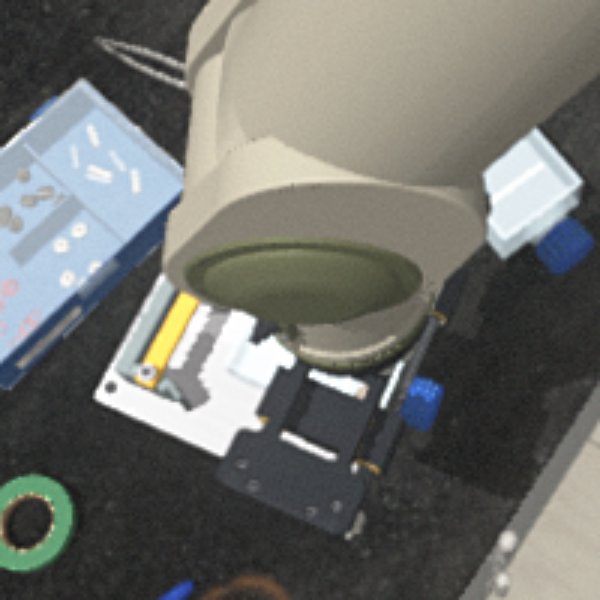

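View pics/w14.png

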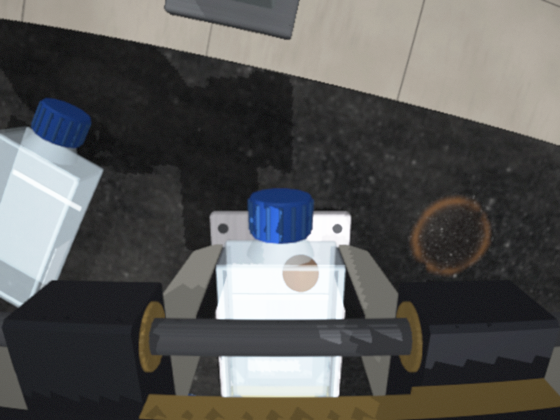

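jog_arm([
  [1,0,0,0,0,0,45],
  [2,0,0,0,0,0,45],
  [2,0,0,0,0,0,45],
  [2,0,0,0,0,0,45],
  [2,0,0,0,0,0,45],
  [1,0,0,0,0,0,45],
  [0.7,0,0,0,0,0,45],
  [0.4,0,0,0,0,0,45],
  [0,0,0,0,0,0,45],
  [0,0,0,0,0,0,45],
])

```text
time_s: 21.55
position: [0.4161, 0.2048, -0.0114]
orientation: [0.703, -0.077, 0.703, 0.077]
ft_force: [-0.6, -0.4, -0.9]
finger_gap: 0.0535
```

Run:
```python
from plan import *
s=bot.observe();T=q2R(s['orientation']);print(s['time_s'],s['position'],s['finger_gap'],s['ft_force'])
im=cams.snapshot('scene');cv2.imwrite('pics/c15.png',cv2.resize(im[140:240,120:260],None,fx=5,fy=5))
im=cams.snapshot('wrist');cv2.imwrite('pics/w15.png',im)
h=np.array([.5411,.2317]);c=np.array(s['position'])+T@[-.0425,.0003,.0378];Rz=R.from_euler('z',.218).as_matrix()[:2,:2];print('flask local',Rz.T@(c[:2]-h),c[2])
```

```text
21.55 [ 0.41614043  0.20477297 -0.01137488] 0.05352716405648252 [-0.57078518 -0.38589602 -0.89204624]
flask local [-0.09001616  0.00103095] 0.031116647947047445
```

View pics/c15.png

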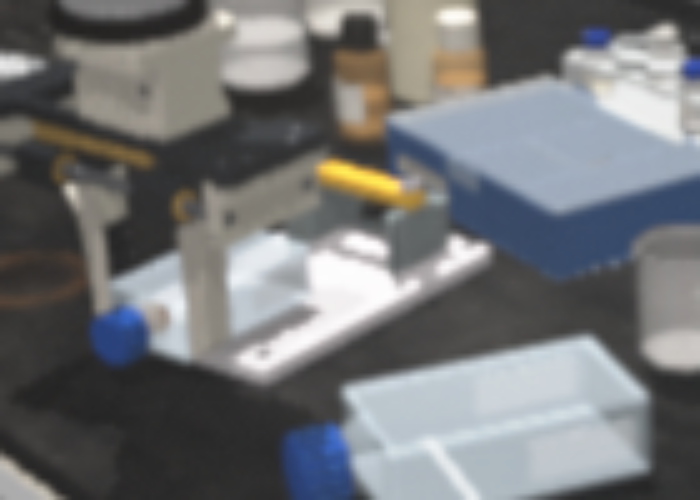

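View pics/w15.png

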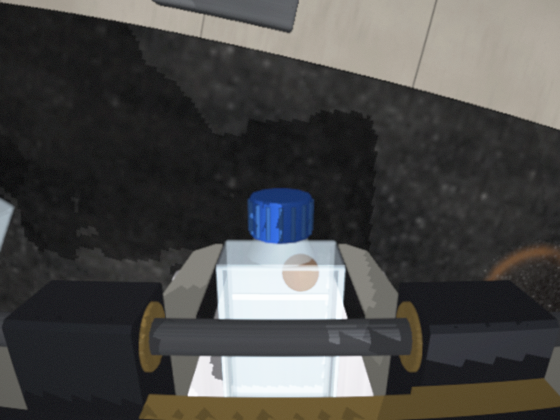

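jog_arm([
  [0.18,-0.07,0,0,0,0,45],
  [0,0,0.3,0,0,0,45],
  [0,0,0.5,0,0,0,45],
  [0,0,0.6,0,0,0,45],
  [0,0,0.6,0,0,0,45],
  [0,0,0.6,0,0,0,45],
  [0,0,0.6,0,0,0,45],
  [0,0,0.6,0,0,0,45],
  [0,0,0.5,0,0,0,45],
  [0,0,0.3,0,0,0,45],
  [0,0,0,0,0,0,45],
])

```text
time_s: 22.75
position: [0.4613, 0.214, -0.0137]
orientation: [0.703, -0.077, 0.703, 0.077]
ft_force: [-0.7, -0.5, -0.7]
finger_gap: 0.0533
```

```bash
cat > chk.py <<'E'
from plan import *
def chk():
    s=bot.observe();T=q2R(s['orientation']);print(s['time_s'],s['position'],s['finger_gap'],s['ft_force'],s['moment'])
    h=np.array([.5411,.2317]);c=np.array(s['position'])+T@[-.0425,.0003,.0378];Rz=R.from_euler('z',.218).as_matrix()[:2,:2];print('flask local',Rz.T@(c[:2]-h),c[2])
    return s
E
python3 - <<'E'
from chk import *
chk()
im=cams.snapshot('scene');cv2.imwrite('pics/c16.png',cv2.resize(im[140:240,120:260],None,fx=5,fy=5))
E
```

```text
22.75 [ 0.46130746  0.21399855 -0.01372035] 0.053342954202382796 [-0.67207026 -0.51552243 -0.72455625] [ 0.00848473 -0.01482638 -0.02090278]
flask local [-0.0439019   0.00027477] 0.028752472107872636
```

View pics/c16.png

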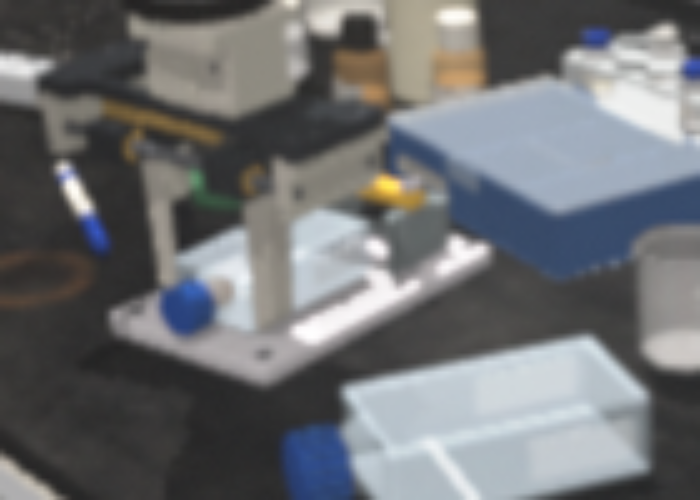

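jog_arm([
  [0,0,0.3,0,0,0,45],
  [0,0,0.5,0,0,0,45],
  [0,0,0.5,0,0,0,45],
  [0,0,0.5,0,0,0,45],
  [0,0,0.5,0,0,0,45],
  [0,0,0.4,0,0,0,45],
  [0,0,0.3,0,0,0,45],
  [0,0,0,0,0,0,45],
])

```text
time_s: 23.6
position: [0.4907, 0.2206, -0.0137]
orientation: [0.703, -0.077, 0.703, 0.077]
ft_force: [-0.1, -0.4, -1.3]
finger_gap: 0.0538
```

Run:
```python
from chk import *
chk()
im=cams.snapshot('side');cv2.imwrite('pics/s17.png',cv2.resize(im[260:380,130:280],None,fx=5,fy=5))
```

```text
23.6 [ 0.49067817  0.22056208 -0.01373246] 0.05375357210132802 [-0.11456707 -0.44631959 -1.34355464] [ 3.60325787e-02  1.55903635e-02 -9.14227930e-06]
flask local [-0.01381292  0.0003289 ] 0.028745836787024352
```

View pics/s17.png

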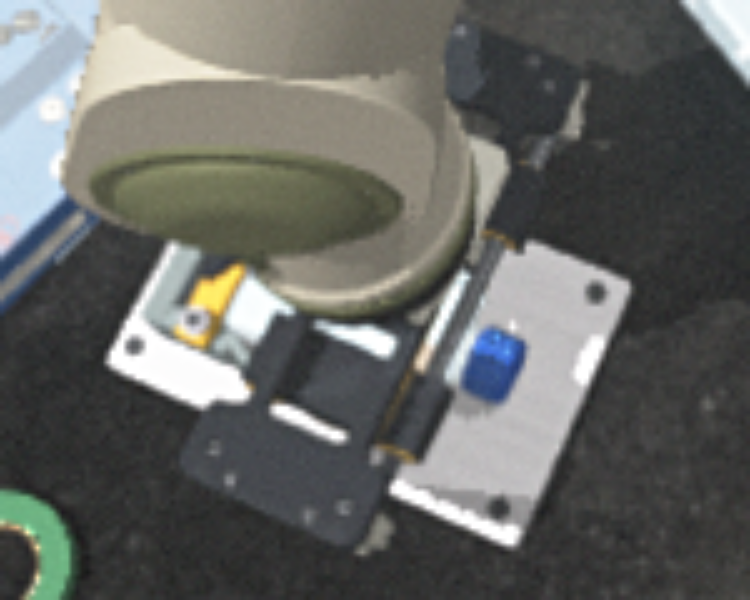

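jog_arm([
  [0,0,0.3,0,0,0,45],
  [0,0,0.3,0,0,0,45],
  [0,0,0.3,0,0,0,45],
  [0,0,0.15,0,0,0,45],
  [0,0,0,0,0,0,45],
])

```text
time_s: 24.15
position: [0.5007, 0.2228, -0.0137]
orientation: [0.703, -0.077, 0.703, 0.077]
ft_force: [-0.2, -0.1, -1.3]
finger_gap: 0.0537
```

jog_arm([
  [0,0,0.1,0,0,0,45],
  [0,0,0.1,0,0,0,45],
  [0,0,0,0,0,0,45],
])

```text
time_s: 24.45
position: [0.5025, 0.2232, -0.0137]
orientation: [0.703, -0.077, 0.703, 0.077]
ft_force: [-0.6, -0.6, -1.0]
finger_gap: 0.0539
```

jog_arm([
  [0,0,0.1,0,0,0,45],
  [0,0,0.1,0,0,0,45],
  [0,0,0,0,0,0,45],
])

```text
time_s: 24.75
position: [0.5043, 0.2235, -0.0138]
orientation: [0.702, -0.077, 0.703, 0.077]
ft_force: [-0.5, -0.5, -1.9]
finger_gap: 0.0538
```

jog_arm([
  [0,0,0.1,0,0,0,45],
  [0,0,0.05,0,0,0,45],
  [0,0,0,0,0,0,45],
])

```text
time_s: 25.05
position: [0.5043, 0.2234, -0.0139]
orientation: [0.702, -0.078, 0.704, 0.077]
ft_force: [-5.0, -1.0, 0.8]
finger_gap: 0.0537
```

Run:
```python
from chk import *
chk()
im=cams.snapshot('side');cv2.imwrite('pics/s18.png',cv2.resize(im[270:370,140:240],None,fx=6,fy=6))
im=cams.snapshot('scene');cv2.imwrite('pics/c18.png',cv2.resize(im[150:230,130:240],None,fx=7,fy=7))
```

```text
25.05 [ 0.50425711  0.22339155 -0.01391286] 0.05369842901868441 [-5.0286633  -1.01641815  0.80617661] [-0.09327274  0.90019397  0.09954296]
flask local [0.00018713 0.00021259] 0.02844838485462004
```

View pics/s18.png

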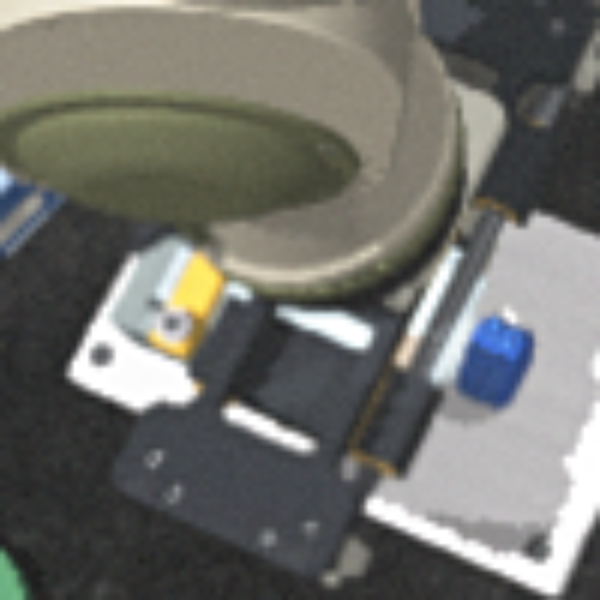

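View pics/c18.png

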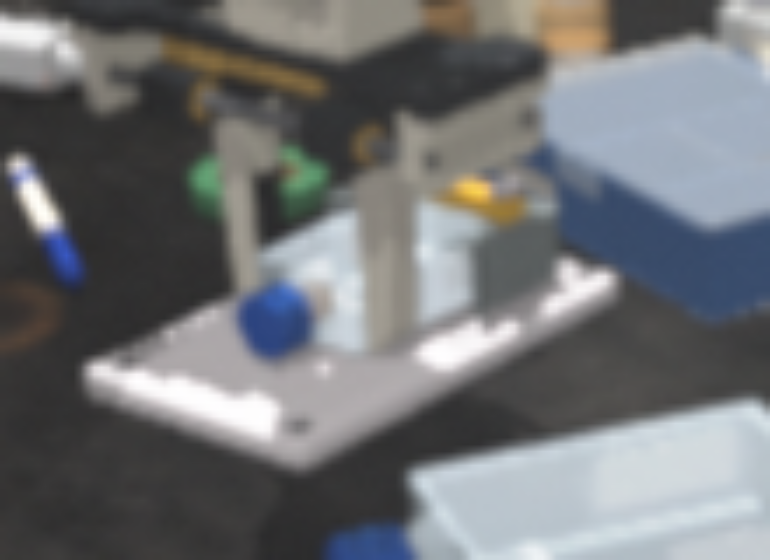

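jog_arm([
  [0.04,0,0,0,0,0,45],
  [0,0,0,0,0,0,60],
  [0,0,0,0,0,0,68],
  [0,0,0,0,0,0,68],
  [0,0,0,0,0,0,68],
  [0,0,0,0,0,0,68],
])

```text
time_s: 25.75
position: [0.5061, 0.224, -0.0141]
orientation: [0.703, -0.077, 0.703, 0.077]
ft_force: [-0.1, -0.3, -0.1]
finger_gap: 0.063
```

Run:
```python
from chk import *
chk()
im=cams.snapshot('wrist');cv2.imwrite('pics/w19.png',im)
```

```text
25.75 [ 0.5060521   0.22397744 -0.01407613] 0.06299665753672716 [-0.05682246 -0.28106468 -0.13878361] [ 0.03674708  0.03867085 -0.0528468 ]
flask local [0.00193547 0.00034147] 0.02840243983251002
```

View pics/w19.png

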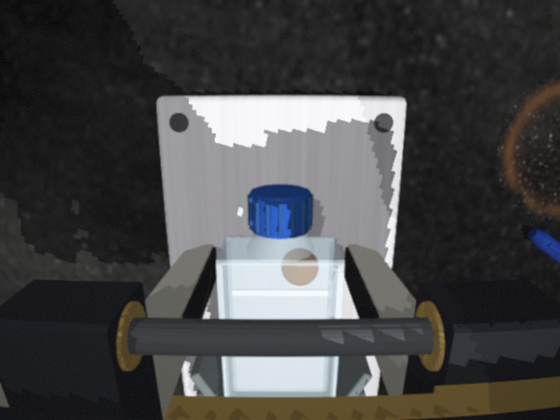

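jog_arm([
  [-0.5,0,0,0,0,0,68],
  [-1,0,0,0,0,0,68],
  [-2,0,0,0,0,0,68],
  [-2,0,0,0,0,0,68],
  [-3,0,0,0,0,0,68],
  [-4,0,-1,0,0,0,68],
  [-4,0,-1.5,0,0,0,68],
  [-3,0,-1.5,0,0,0,68],
  [0,0,0,0,0,0,68],
  [0,0,0,0,0,0,68],
])

```text
time_s: 26.8
position: [0.4672, 0.2154, 0.1822]
orientation: [0.703, -0.077, 0.702, 0.077]
ft_force: [-0.1, 0.2, 0.1]
finger_gap: 0.0628
```

Run:
```python
from chk import *
s=chk()
import pickle;pickle.dump(s,open('w20.pkl','wb'))
im=cams.snapshot('wrist');cv2.imwrite('pics/w20.png',im)
im=cams.snapshot('scene');cv2.imwrite('pics/c20f.png',im);cv2.imwrite('pics/c20.png',cv2.resize(im[150:230,130:240],None,fx=7,fy=7))
```

```text
26.8 [0.46722027 0.21541021 0.18222273] 0.06281683651285426 [-0.14482529  0.23999874  0.06825759] [ 0.0105149  -0.04045459  0.00681025]
flask local [-0.03792329  0.00035766] 0.22478414536337812
```

View pics/w20.png

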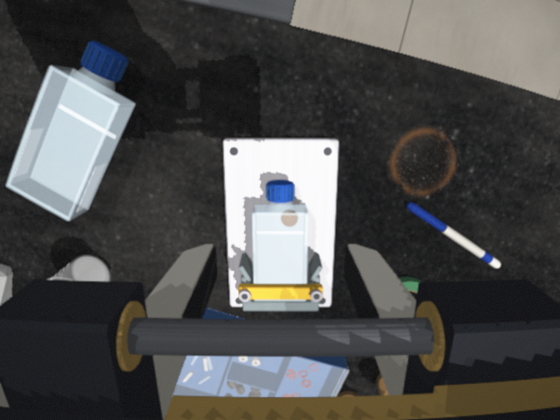

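View pics/c20.png

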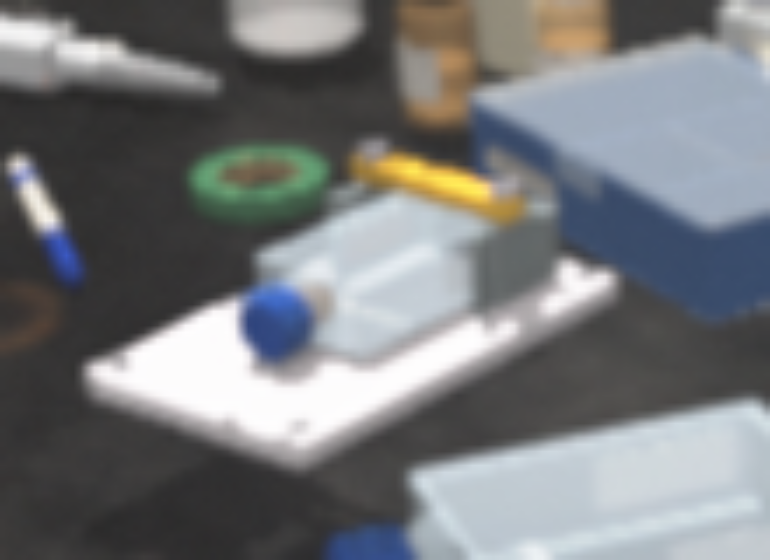

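Run:
```python
import cv2
im=cv2.imread('pics/w20.png')[130:315,215:345];cv2.imwrite('pics/w20c.png',cv2.resize(im,None,fx=3.2,fy=3.2,interpolation=2))
```

```text
(no output)
```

View pics/w20c.png

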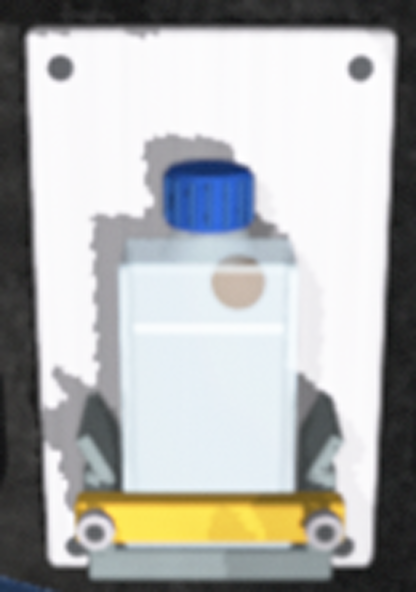

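Run:
```python
from h import *
import pickle
st=pickle.load(open('w20.pkl','rb'))
W=lambda u:np.array([u[0]/3.2+215-.34,u[1]/3.2+130-.34])
def pts(p,L,z0): c,s=np.cos(p[2]),np.sin(p[2]);return np.array([p[0]+c*L[0]-s*L[1],p[1]+s*L[0]+c*L[1],z0+L[2]])
def fit(O,z0):
    r=least_squares(lambda p:np.concatenate([proj('wrist',pts(p,L,z0),st)[0]-W(u) for L,u in O]),[.541,.232,.218]);print(r.x.round(4),r.fun.reshape(-1,2).round(1).tolist());return r.x
s=fit([((-.115,-.058,0),(25,30)),((-.115,.058,0),(397,32)),((.031,-.0352,.051),(95,530)),((.031,.0352,.051),(325,532))],.012)
f=fit([((-.048,-.027,.016),(119,264)),((-.048,.027,.016),(299,264)),((-.048,-.027,-.016),(126,240)),((-.048,.027,-.016),(293,240))],.028)
c,n=np.cos(s[2]),np.sin(s[2]);d=f[:2]-s[:2];print('local',c*d[0]+n*d[1],-n*d[0]+c*d[1],f[2]-s[2])
```

```text
[0.5409 0.2324 0.2142] [[-0.1, -0.3], [0.2, -0.5], [-0.3, 0.7], [0.1, 0.2]]
[0.5411 0.2322 0.2177] [[0.0, 0.8], [0.2, 0.8], [0.1, -0.9], [-0.3, -0.9]]
local 0.0001393110741410707 -0.0002504339429461879 0.00347555558910545
```

Run:
```python
import cv2,numpy as np
a=cv2.imread('pics/scene0.png').astype(int);b=cv2.imread('pics/c20f.png').astype(int)
for n,(x,y,w,h) in dict(beaker=(245,182,26,36),vial=(390,270,22,34)).items(): print(n,np.abs(a-b)[y:y+h,x:x+w].mean())
from workcell import bot
print(bot.sign_off())
```

```text
beaker 2.7076210826210825
vial 2.875668449197861
the job is handed in; nothing more can be done
None
```

The flask is home in the station, lying flat and released, with the ball at the cap end. I handed the job in at about 27 s of the 56 s; `sign_off` gives no verdict.

**What I did:**
- I gripped the smaller flask across its cap-side half, lifted it and tipped it cap down to 44°, holding it there for about 2.5 s. The wrist camera showed the ball past the rib.
- I brought it back level and slid it base first under the bar until it met the back stop at about 5 N. Then I opened the fingers and lifted clear.

**Last checks:**
- **Position:** the wrist picture puts the flask within about 0.3 mm and 0.2° of home.
- **Ball:** it is still between the rib and the cap-end wall.
- **Robot:** it touches nothing; the measured force is about 0 N.
- **Beaker and vial:** their image regions match the first picture to within noise.

**What failed or disagreed:**
- **First grasp missed:** the fingers closed above the flask without moving it. The real fingertips end about 30 mm short of the reported TCP, so I went deeper the second time.
- **Unplanned contact:** going deeper, the fingertips pressed the worktop at about 29 N, under the limits. I backed off before gripping.

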